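Pry the pressed-in cover off an RF module

TASK

The cover of the radio module in the vice is pressed tight into its housing: set the flat pry bar's blade in the pry slot under the cover's edge, bear on the sill of the slot and press the handle down until the cover springs up out of its catches, without poking the circuit board inside. Lay the bar back down on the rubber mat. Then lift the cover off and lay it flat in the black parts tray, not dropping it, and leave everything else on the bench where it is.

Things in the scene. Friction and masses are not known exactly. Their poses are not given: they have to be found in the camera images.
- module: Milled aluminium housing 106 x 80 mm, held in a fixed grey vice (base 130 x 110 mm, jaws to y +-50 mm, 21 mm below the rim). Origin on the bench under the middle of the seated cover; z up; x along the housing from the slotted end wall to the far end. Flat rim 110 mm above the bench. Slotted wall 14 mm thick, x = -55 to -41 mm; far wall x = 41 to 51; side walls out to y = +-40.
- recess (a point): Middle of the recess that the cover is pressed into, at its ledge, 104 mm above the bench; axes as the module's. Recess x +-41, y +-29 mm, 6 mm deep, so that the cover is flush with the rim; below it the housing is hollow.
- catch_line (a point): Point midway between two steel spring catches in pockets of the side walls, 28 mm before the module's origin along x. They press on the cover's long edges and hold it with 25 to 50 N in all. When the slotted end is lifted some 3 mm or more they snap in beneath the cover and keep that end about 5 mm proud; the far end is not held and stays resting in the recess.
- pry_slot (a point): Pry slot: notch 16 mm wide, open upwards and outwards, through the middle of the slotted wall. Point: middle of the outer edge of its flat bottom (the sill, the fulcrum), at module x = -55 mm, 99 mm above the bench, 11 mm below the rim. The sill runs level 14 mm inwards; 1 mm beyond it is the cover's edge, whose underside is 5 mm above the sill. Axes as the module's: x points inwards.
- cover_center (a point): The cover: flat steel plate 80 x 56 x 6 mm, about 0.1 kg. Point at the centre of the plate, half-way through. x along its 80 mm towards the far end, y across its 56 mm, z out of its outer face (at first as the module's).
- cover_slot_edge (a point): Middle of the cover's edge above the slot, on the outer face: 40 mm before the cover's centre along its x. Level with the rim while the cover is seated, about 5 mm above it once sprung.
- board: Delicate circuit board with components on the floor of the housing, under the cover (part of the module, same origin and axes). Highest component at the slotted half 87 mm above the bench, 12 mm below the sill.
- bar_grip (a point): Pry bar, 224 mm long, 0.15 kg, loose on the mat: straight black handle 150 mm long, 18 mm wide, 14 mm high, then a flat steel shank and blade, all on one centre line. Point: on the centre line at the balance point, in the handle, 40 mm from the handle's front end and 114 mm from the blade's end, 7 mm above the underside. x along the bar towards the blade, y across, z up as it lies.
- bar_shoulder (a point): Square shoulder of the pry bar, on the centre line, 26 mm short of the blade's end: here the shank (48 mm long, 18 mm wide, 5 mm thick) steps down to the blade (26 mm long, 10 mm wide, 3 mm thick, its last 9 mm 2 mm thick). The shank is too wide for the slot, so the blade goes in 26 mm at most. Axes as at bar_grip.
- bar_tip (a point): The end of the pry bar's blade, on its centre line; axes as at bar_grip.
- mat: Thin blue-grey rubber tool mat, 300 (x) x 260 (y) x 3 mm, fixed on the bench. Origin at the centre of its underside.
- tray: Black open parts tray, fixed, 170 (x) x 140 (y) x 24 mm high, walls 4 mm, floor 4 mm. Origin at the centre of its underside.
- screwdriver_c (a point): Bystander: round-handled screwdriver, 200 mm long, 26 mm thick, lying on the mat beside the pry bar; its middle.
- reel_c (a point): Bystander: black solder reel standing on its flange, 60 mm across, 42 mm high; its middle.
- jar_c (a point): Bystander: small amber flux jar, 44 mm across, 45 mm high; its middle.
- meter_c (a point): Bystander: grey hand-held multimeter lying on its back, 150 x 75 x 34 mm; its middle.
- cleaner_c (a point): Bystander: round tip-cleaner tin with brass wool, 66 mm across, 45 mm high; its middle.
- adapter_c (a point): Bystander: brass connector on a 26 mm square foot, 32 mm high; its middle.
There are look-alikes about, which are no part of the job. What is shaped like the module but pink is not meant.

How it is judged:
On the way, in this order (a step that is already met when the one before it is completed fails the run):
1. the pry bar's blade is under the cover's edge in the slot, bearing on the housing and pressing the cover up (x of bar_tip in the frame of module between -0.042 and 0 m and y of bar_tip in the frame of module between -0.01 and 0.01 m and z of bar_tip in the frame of module between 0.08 and 0.115 m and contact force between pry_bar and cover above 4 N and contact force between pry_bar and module above 4 N), for 0.05 s.
2. with the blade still in the slot, the cover's slotted edge stands at least 3.5 mm above the rim (x of bar_tip in the frame of module between -0.042 and 0 m and y of bar_tip in the frame of module between -0.01 and 0.01 m and z of bar_tip in the frame of module between 0.08 and 0.115 m and z of cover_slot_edge in the frame of module above 0.1135 m), for 0.1 s.
At the end, for the whole second after the job is handed in: The cover lies flat (within 5 degrees) on the floor of the parts tray, inside its walls, at rest; the pry bar lies at rest on the mat with its balance point over the mat (within 150 and 130 mm of the mat's centre along x and y); nothing is held (x of cover_center in the frame of tray between -0.065 and 0.065 m and y of cover_center in the frame of tray between -0.055 and 0.055 m and z of cover_center in the frame of tray below 0.012 m and angle between the z axis of cover_center and the z axis of tray, either way round below 0.08 rad and linear speed of each of cover, pry_bar below 0.02 m/s and x of bar_grip in the frame of mat between -0.15 and 0.15 m and y of bar_grip in the frame of mat between -0.13 and 0.13 m and z of bar_grip in the frame of mat below 0.016 m and z of bar_tip in the frame of mat below 0.02 m); the robot touches nothing.
It fails at once if the pry bar pokes the circuit board (more than 2 N) (contact force between pry_bar and board above 2 N).
It fails at once if the cover is dropped or flung (faster than 1 m/s) (linear speed of cover above 1 m/s).
It fails at once if a bystander is moved more than 20 mm (distance of any of screwdriver_c, reel_c, jar_c, meter_c, cleaner_c, adapter_c from where it was at the start of the episode above 0.02 m).
It also fails if it takes over 69 s, if anything falls off the work surface, if the arm or the gripper's body presses on something with over 40 N, if the wrist force passes 120 N, or if a joint passes its speed limit or range.

ROBOT

A 6-joint arm with a two-finger parallel gripper is mounted at the origin on the work surface. World frame = base frame: x ahead of the robot, y to its left, z up, the work surface at z = 0. Lengths are in m, angles in rad, forces in N, time in s.
With the tool pointing down it reaches from about 0.425 to 0.95 m from the base axis. Payload 3.5 kg.
Tool frame: the origin (TCP) lies on the centre line of the jaws, within the pads' length; the fingertips stand 14 mm ahead of it and the grasp point (between the pads) lies 5 mm behind it (tips_ahead is the distance from the TCP to the fingertips, in m); y points along the fingers, z is the direction in which the jaws open and shut, and the axes are right-handed (so a half turn about y gives the same grasp; the last joint's range is limited). The gripper opens to 85 mm and grips with 20 to 120 N. Pads are 22 mm wide; open, the fingers measure 114 mm over their backs; the gripper's body (76 mm by 85 mm) begins 54 mm behind the grasp point. The pads swing forward as they close: fully open they stand 13 mm farther back than shut.
Start: joints at [-1.463, 0.286, 1.577, -0, 1.279, -0.15], TCP at [0.172, -0.653, 0.221] pointing down, gripper open.
Joint ranges: [-2.77, 2.77], [-0.9, 2.22], [0.21, 2.48], [-1.53, 4.67], [0.24, 2.81], [-2.84, 2.84]. Speed limits (rad/s): [2.79, 2.79, 3.14, 3.14, 3.14, 3.14].

INTERFACE

Orientations are given as a unit quaternion [x, y, z, w].
In Python, from plant import get_state, read_camera, sign_off, tips_ahead gives the robot as it stands.
- The arm moves only by the tool send_rows, never from a script. Its argument "plan" is a list of rows, each a list of 2 entries, a list of its own where there are three numbers: the shift along the tool's x, y, z in units of 12 cm (1.0 is 12 cm), then the turn, a rotation vector about the tool's x, y, z in units of 360 degrees (1.0 is 360 degrees). In form: [[[tx, ty, tz], [rx, ry, rz]], ...]. A call has 1 to 12 rows; each row shifts and turns the commanded pose from where the row before left it, along the tool's axes as they then stand; what a row does not reach is not made up. A row lasts 1/10 s, in which the tool goes at most 50 mm and 8.59 degrees, less where a joint would pass 70% of its speed; a pose out of reach is approached as far as the arm can. A call with a number of a shift or a turn outside -1 to 1 is refused whole. A call with a gripper value outside its range is refused whole. "gripper" is the closure, from 0 (fully open) to 1 (shut), set as the call begins (left out, the last holds). The fingers move at their own pace and stop on an object; "grip_force" is the grip in N (left out, the last holds). Time passes only in rows, so rows that do not move let the fingers close. It gives the time, the measured TCP pose, the force and the opening at its end, in the units of the state.
- get_state(): the state, without advancing time (a new reading comes with each control period).
- read_camera(name): name is "scene" or "top" or "wrist"; returns a dict with "img" (480x640x3 uint8, blue, green, red), "fx", "fy", "cx", "cy" (pixels), "world_from_camera" (4x4, takes a point from camera to world coordinates); the wrist camera has in their place "mount" (4x4, takes a point from camera to tool coordinates, whose origin is the TCP and whose axes are the tool frame's). Camera axes: x right, y down, z forward; pixel columns grow to the right and rows downward; lengths in m; the calibration is good to about 2 mm. A picture is of the moment at which its call begins: read the wrist's pose just before it. There is no depth.
- sign_off(): hands the job in, once; it reports no verdict.
The state is a dict: "time": time; "qpos": joint angles; "dq": joint speeds; "joint_efforts": joint torques, N m; "eef_pos": TCP position; "tcp_rot": TCP orientation; "contact_force": force on the tool from outside, world axes, zero at the start; "wrist_torque": the same for the moment, N m; "opening": opening from 0.0 (shut) to 1.0 (fully open).
Only numpy, scipy, OpenCV 4.12 (cv2) and the standard library are available. Lean on these libraries where they do the work, as an engineer would, in place of code of your own. Each camera call takes 0.05 s, during which the arm holds its last target. There are 200 camera calls.

## Working session

There is one attempt and no reset: what is moved stays moved. The work goes in short steps, Python scripts to look and compute and a tool call to move; the robot and the scene stay as the last step left them, time stands still between calls to the robot, and variables do not carry over. Pictures are saved under pics/ and viewed, about 8 in all and at most 12, crops included, and the job is handed in when it is done.

Besides the shell and the picture viewer there is one more tool, called after "Call:" by a JSON object that holds its "name" and its "arguments", one argument or row to a line. send_rows: Moves the arm, as the interface text tells. Its arguments: {"type":"object","properties":{"plan":{"type":"array"},"gripper":{"type":"number"},"grip_force":{"type":"number"}},"required":["plan"]}

```bash
ls; mkdir -p pics; python3 - <<'E'
from plant import *
import cv2
print(get_state(), tips_ahead)
for n in ("scene","top"):
    c=read_camera(n); cv2.imwrite(f"pics/{n}0.png",c["img"]); print(n,c["fx"],c["fy"],c["cx"],c["cy"],c["world_from_camera"])
c=read_camera("wrist"); print(c["fx"],c["cx"],c["cy"],c["mount"])
E
```

```text
pics
{'time': 0.0, 'qpos': array([-1.46302397e+00,  2.87198779e-01,  1.57818710e+00, -2.84440956e-05,
        1.27859719e+00, -1.49996763e-01]), 'dq': array([-3.73505514e-04, -1.15028132e-04, -1.80344108e-04, -9.67442778e-04,
       -5.40412110e-04,  7.77481387e-05]), 'joint_efforts': array([ 1.98517246e-04, -4.05986774e+01, -2.92625785e+01, -2.12370414e-04,
        5.83017463e-03,  4.78247543e-06]), 'eef_pos': array([ 0.17202291, -0.65200285,  0.21981966]), 'tcp_rot': array([-0.09087765,  0.70208623, -0.70039592,  0.09089408]), 'contact_force': array([-0.37505321,  0.12564872, -0.88018289]), 'wrist_torque': array([-0.03400568, -0.01738241, -0.01816587]), 'opening': 1.003054517078407} 0.014
scene 538.8035859074181 538.8035859074181 321.21485790146676 241.81806207870494 [[ 0.4868434   0.58812722 -0.64582495  1.18570575]
 [ 0.87341503 -0.33740712  0.35114473 -0.37237475]
 [-0.01138816 -0.73502572 -0.67794359  0.8073114 ]
 [ 0.          0.          0.          1.        ]]
top 448.39429192234064 448.39429192234064 314.2693960586725 242.96700637196744 [[ 0.00756633 -0.98927966  0.14583726  0.35009333]
 [-0.99992815 -0.00884112 -0.00809498  0.02636257]
 [ 0.00929756 -0.14576554 -0.98927547  1.01241946]
 [ 0.          0.          0.          1.        ]]
375.27261560497055 318.9720959100565 244.69749561639824 [[-5.12384463e-04  9.51215070e-01  3.08528165e-01 -7.85600862e-02]
 [-3.86890935e-05 -3.08528225e-01  9.51215188e-01 -1.50891988e-01]
 [ 9.99999868e-01  4.75451208e-04  1.94886717e-04  4.31760166e-04]
 [ 0.00000000e+00  0.00000000e+00  0.00000000e+00  1.00000000e+00]]
```

View pics/top0.png

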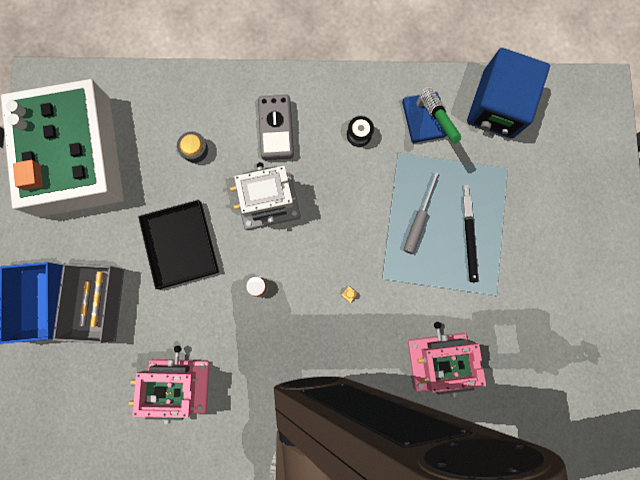

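View pics/scene0.png

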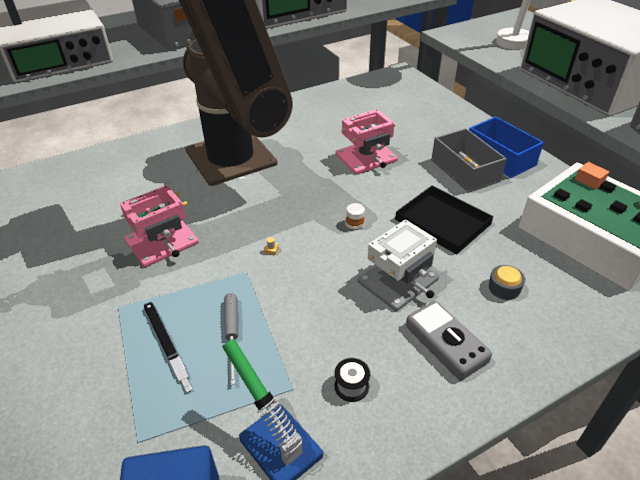

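The top picture shows these candidates:
- **Module:** silver at (264,190). The pink ones at (165,395) and (447,362) are look-alikes.
- **Bar:** black handle at (470,235). The screwdriver is at (421,213) and the soldering iron at (440,115).
- **Tray:** black at (180,243). The grey bin is at (85,303) and the blue bin at (25,303).

I choose the silver module, the black-handled bar and the black tray, and check them in a close crop.

```bash
python3 - <<'E'
import cv2,numpy as np
t=cv2.imread("pics/top0.png"); s=cv2.imread("pics/scene0.png")
R=lambda im,x,y,w,h:cv2.resize(im[y:y+h,x:x+w],(400,int(h*400/w)),interpolation=cv2.INTER_CUBIC)
a=R(t,220,155,100,75); b=R(s,355,215,100,75)
c=R(t,430,170,100,75*1); c=R(t,420,175,100,75); d=R(t,420,220,100,75)
o=np.vstack([np.hstack([a,b]),np.hstack([c,d])])
cv2.imwrite("pics/c1.png",o)
E
```

```text
(no output)
```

View pics/c1.png

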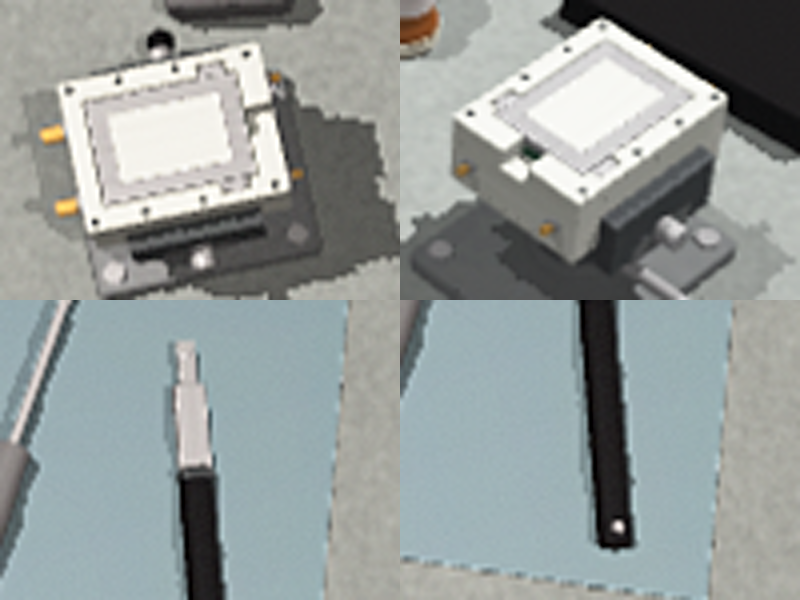

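```bash
cat > h.py <<'E'
import numpy as np, cv2
from plant import *
from scipy.spatial.transform import Rotation as R
TOP=dict(f=448.39429,cx=314.2694,cy=242.967,T=np.array([[0.00756633,-0.98927966,0.14583726,0.35009333],[-0.99992815,-0.00884112,-0.00809498,0.02636257],[0.00929756,-0.14576554,-0.98927547,1.01241946],[0,0,0,1.]]))
def ray(u,v,z,f,cx,cy,T):
    d=T[:3,:3]@np.array([(u-cx)/f,(v-cy)/f,1]); o=T[:3,3]; return o+d*(z-o[2])/d[2]
def top(u,v,z): return ray(u,v,z,**TOP)
def proj(p,f,cx,cy,T):
    q=T[:3,:3].T@(np.asarray(p)-T[:3,3]); return np.array([f*q[0]/q[2]+cx,f*q[1]/q[2]+cy])
def wrist(name=None):
    s=get_state(); c=read_camera("wrist"); W=np.eye(4); W[:3,:3]=R.from_quat(s["tcp_rot"]).as_matrix(); W[:3,3]=s["eef_pos"]
    if name: cv2.imwrite(f"pics/{name}.png",c["img"])
    return c["img"],dict(f=c["fx"],cx=c["cx"],cy=c["cy"],T=W@c["mount"])
def move(p,Rt,cur=None):
    """shift (12cm units, tool axes) and turn (360deg units) from the current pose to p,Rt"""
    s=get_state(); p0=s["eef_pos"]; R0=R.from_quat(s["tcp_rot"])
    if cur: p0,R0=cur
    print("shift",np.round(R0.inv().apply(np.asarray(p)-p0)/.12,3),"turn",np.round((R0.inv()*Rt).as_rotvec()/(2*np.pi),4),"of cur",np.round(p0,4))
def frame(y,z): # rotation with tool y, z axes given
    y=np.array(y,float);y/=np.linalg.norm(y);z=np.array(z,float);z-=y*(y@z);z/=np.linalg.norm(z);return R.from_matrix(np.column_stack([np.cross(y,z),y,z]))
E
python3 - <<'E'
from h import *
np.set_printoptions(precision=4,suppress=True)
cr=[(60,90),(257,42),(290,188),(92,235)]
P=np.array([top(220+x/4,155+y/4,.11) for x,y in cr]);print(P); 
a=(P[1]+P[2])/2;b=(P[0]+P[3])/2;print("slot mid",a,"far",b,np.linalg.norm(a-b),"yaw",np.degrees(np.arctan2(*(b-a)[1::-1])))
print(np.linalg.norm(P[0]-P[3]))
for n,u,v,z in[("tip",466.25,185.5,.011),("sh",466.5,195.5,.012),("hf",469.2,218,.017),("he",474.3,281.8,.017)]: print(n,top(u,v,z))
for u,v in[(139,214),(202,201),(219,268),(160,289)]: print("tray",top(u,v,.024))
for n,u,v,z in[("mat",396,153,.003),("mat",508,170,.003),("mat",497,295,.003),("mat",384,281,.003),("jar",257,286,.045),("scr",421,213,.016)]: print(n,top(u,v,z))
s=get_state();print(R.from_quat(s["tcp_rot"]).as_matrix())
E
```

```text
[[0.619  0.1845 0.11  ]
 [0.6459 0.0828 0.11  ]
 [0.5681 0.0645 0.11  ]
 [0.5424 0.1656 0.11  ]]
slot mid [0.607  0.0737 0.11  ] far [0.5807 0.1751 0.11  ] 0.10476689407441207 yaw 104.53888512864847
0.0789174136833884
tip [ 0.6349 -0.3317  0.011 ]
sh [ 0.611  -0.3309  0.012 ]
hf [ 0.5573 -0.333   0.017 ]
he [ 0.4128 -0.3382  0.017 ]
tray [0.5579 0.4116 0.024 ]
tray [0.5892 0.2721 0.024 ]
tray [0.4381 0.228  0.024 ]
tray [0.391  0.3551 0.024 ]
mat [ 0.7142 -0.1723  0.003 ]
mat [ 0.6756 -0.4342  0.003 ]
mat [ 0.3845 -0.3932  0.003 ]
mat [ 0.4138 -0.1395  0.003 ]
jar [0.3982 0.1408 0.045 ]
scr [ 0.568 -0.224  0.016]
[[-0.967  -0.0002  0.255 ]
 [-0.255   0.0018 -0.9669]
 [-0.0003 -1.     -0.0018]]
```

```bash
python3 - <<'E'
from h import *
g=[.517,-.3345,.15]; yb=np.radians(2)
Rt=frame([0,0,-1],[np.sin(yb),-np.cos(yb),0])
s=get_state()
move(g,Rt); move(g,Rt,(s["eef_pos"],Rt))
E
```

```text
shift [-3.454  0.589 -1.826] turn [ 0.0003  0.0355 -0.    ] of cur [ 0.1721 -0.6522  0.2201]
shift [-2.965  0.584 -2.545] turn [0. 0. 0.] of cur [ 0.1721 -0.6522  0.2201]
```

Call:
{"name": "send_rows", "arguments": {
  "plan": [
    [[0, 0, 0], [0, 0.0178, 0]],
    [[0, 0, 0], [0, 0.0177, 0]],
    [[-0.296, 0.058, -0.254], [0, 0, 0]],
    [[-0.296, 0.058, -0.254], [0, 0, 0]],
    [[-0.296, 0.058, -0.254], [0, 0, 0]],
    [[-0.296, 0.058, -0.254], [0, 0, 0]],
    [[-0.296, 0.058, -0.254], [0, 0, 0]],
    [[-0.296, 0.058, -0.254], [0, 0, 0]],
    [[-0.296, 0.058, -0.254], [0, 0, 0]],
    [[-0.296, 0.058, -0.254], [0, 0, 0]],
    [[-0.296, 0.058, -0.254], [0, 0, 0]],
    [[-0.296, 0.058, -0.254], [0, 0, 0]]
  ],
  "gripper": 0
}}

```text
time: 1.35
eef_pos: [0.5176, -0.3341, 0.1511]
tcp_rot: [-0.012, 0.707, -0.707, 0.012]
contact_force: [-0.5, -0.2, -0.2]
opening: 0.999
```

```bash
python3 - <<'E'
from h import *
im,C=wrist("w1"); s=get_state(); print(s["eef_pos"],s["time"])
# black handle mask
g=[.517,-.3345,.15]; yb=np.radians(2)
move(g,frame([0,0,-1],[np.sin(yb),-np.cos(yb),0]))
for p in[(.6349,-.3317,.01),(.517,-.3345,.017)]: print(proj(p,**C))
E
```

```text
[ 0.52126895 -0.32848128  0.14971333] 1.4
shift [ 0.037 -0.003  0.049] turn [ 0.0008  0.0006 -0.0003] of cur [ 0.5213 -0.3285  0.1497]
[320.64999027  65.54631901]
[318.76328809 228.73214916]
```

View pics/w1.png

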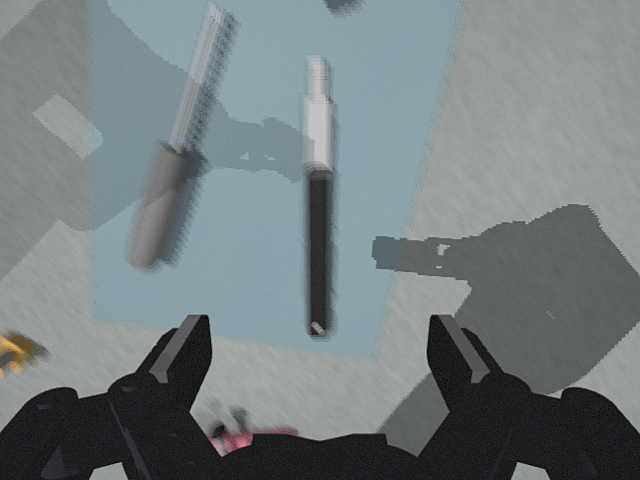

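The wrist picture (blurred, arm still settling) shows the bar centred: tip (317,55), handle front (318,170), handle end (318,335). I re-measure at rest without viewing.

Call:
{"name": "send_rows", "arguments": {
  "plan": [
    [[0, 0, 0], [0, 0, 0]],
    [[0, 0, 0], [0, 0, 0]],
    [[0, 0, 0], [0, 0, 0]]
  ]
}}

```text
time: 1.7
eef_pos: [0.5159, -0.3367, 0.1518]
tcp_rot: [0.012, -0.707, 0.707, -0.012]
contact_force: [-0.6, -0.3, -0.6]
opening: 0.995
```

```bash
python3 - <<'E'
from h import *
im,C=wrist("w2")
np.set_printoptions(precision=4,suppress=True)
m=(im.max(2)<60).astype(np.uint8); n,l,st,ce=cv2.connectedComponentsWithStats(m[130:345,270:370]); k=1+np.argmax(st[1:,4])
ys,xs=np.nonzero(l==k); pts=np.column_stack([xs+270,ys+130]).astype(np.float32)
r=cv2.minAreaRect(pts); b=cv2.boxPoints(r); print(b)
b=b[np.argsort(b[:,1])]; f=b[:2].mean(0); e=b[2:].mean(0)
F=ray(*f,.017,**C);E=ray(*e,.017,**C);print(F,E,np.linalg.norm(F-E))
d=(F-E)/np.linalg.norm(F-E);G=F-.04*d;G[2]=.01;print("grip",G,"yaw",np.degrees(np.arctan2(d[1],d[0])), "tip",G+.114*d)
Rt=frame([0,0,-1],[d[1],-d[0],0]); G[2]=.0185
print(get_state()["eef_pos"]); move(G,Rt)
b=(im[...,2]>170)&(im[...,0]>150)
ys,xs=np.nonzero(b[30:170,295:345]);print(ys.min()+30, xs[ys<ys.min()+15].mean()+295)
print(ray(xs[ys<ys.min()+15].mean()+295,ys.min()+30,.011,**C))
E
```

```text
[[307. 178.]
 [328. 178.]
 [328. 338.]
 [307. 338.]]
[ 0.5549 -0.3349  0.017 ] [ 0.4165 -0.3394  0.017 ] 0.1384300248185078
grip [ 0.5149 -0.3362  0.01  ] yaw 1.8716109959636293 tip [ 0.6288 -0.3324  0.01  ]
[ 0.5158 -0.3369  0.1519]
shift [ 0.007  1.111 -0.007] turn [-0.0001  0.     -0.    ] of cur [ 0.5158 -0.3369  0.1519]
62 317.0621761658031
[ 0.6354 -0.3319  0.011 ]
```

Call:
{"name": "send_rows", "arguments": {
  "plan": [
    [[-0.01, 0.3, -0.005], [0, 0, 0]],
    [[-0.01, 0.3, 0], [0, 0, 0]],
    [[0, 0.25, 0], [0, 0, 0]],
    [[0, 0.15, 0], [0, 0, 0]],
    [[0, 0.08, 0], [0, 0, 0]],
    [[0, 0.028, 0], [0, 0, 0]],
    [[0, 0, 0], [0, 0, 0]],
    [[0, 0, 0], [0, 0, 0]]
  ]
}}

```text
time: 2.55
eef_pos: [0.5196, -0.336, 0.0202]
tcp_rot: [0.011, -0.706, 0.708, -0.013]
contact_force: [-0.4, -0.7, 0.4]
opening: 1.001
```

Call:
{"name": "send_rows", "arguments": {
  "plan": [
    [[0, 0, 0], [0, 0, 0]],
    [[0, 0, 0], [0, 0, 0]],
    [[0, 0, 0], [0, 0, 0]],
    [[0, 0, 0], [0, 0, 0]],
    [[0, 0, 0], [0, 0, 0]],
    [[0, 0, 0], [0, 0, 0]],
    [[0, 0, 0], [0, 0, 0]],
    [[0, 0, 0], [0, 0, 0]]
  ],
  "gripper": 1,
  "grip_force": 100
}}

```text
time: 3.35
eef_pos: [0.5189, -0.335, 0.0186]
tcp_rot: [-0.012, 0.707, -0.707, 0.012]
contact_force: [0.6, -1.0, 0.7]
opening: -0.0
```

```bash
python3 - <<'E'
from h import *
im,C=wrist("w3"); s=get_state(); print(s)
c=read_camera("scene")["img"][270:420,90:290]; c=cv2.resize(c,(640,480))
cv2.imwrite("pics/w3.png",np.hstack([cv2.resize(im,(400,300)),cv2.resize(c,(400,300))]))
E
```

```text
{'time': 3.4, 'qpos': array([-7.37419389e-01,  3.99493051e-01,  1.83833933e+00,  2.48718266e-05,
        9.03790946e-01,  7.98640526e-01]), 'dq': array([ 2.71175953e-05, -2.09603852e-04,  7.60668352e-04,  1.43156927e-03,
        9.39301892e-04, -6.80619453e-04]), 'joint_efforts': array([ 3.62341620e-03, -3.91733158e+01, -2.36039776e+01,  8.00439830e-05,
        7.89852984e-04,  1.15277388e-06]), 'eef_pos': array([ 0.51888581, -0.33501931,  0.01864997]), 'tcp_rot': array([-0.01227829,  0.70701269, -0.70698776,  0.01227195]), 'contact_force': array([ 0.18846015, -0.23432274, -0.53366704]), 'wrist_torque': array([ 0.02301195,  0.02247783, -0.03017841]), 'opening': 0.00013903561369829935}
```

View pics/w3.png

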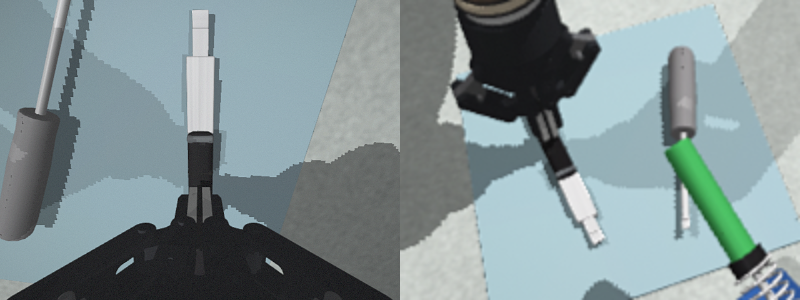

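```bash
python3 - <<'E'
from h import *
import plant; print(plant.tips_ahead, [x for x in dir(plant) if not x.startswith('_')])
im=read_camera("wrist")["img"][190:400,200:440]; c=read_camera("scene")["img"][270:375,130:250]
cv2.imwrite("pics/w4.png",np.hstack([cv2.resize(im,(400,350),interpolation=2),cv2.resize(c,(400,350),interpolation=2)]))
E
```

```text
0.014 ['Unreachable', 'get_state', 'read_camera', 'sign_off', 'tips_ahead']
```

View pics/w4.png

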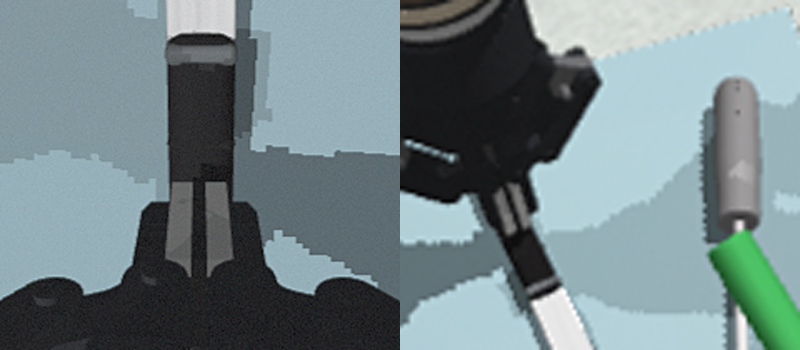

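The fingers are shut on top of the handle, not around it, so the tips are shallower than I assumed. I'll lift, half close to about 32 mm, and feel downward.

Call:
{"name": "send_rows", "arguments": {
  "plan": [
    [[0, -0.1, 0], [0, 0, 0]],
    [[0, -0.1, 0], [0, 0, 0]],
    [[0, 0, 0], [0, 0, 0]],
    [[0, 0, 0], [0, 0, 0]],
    [[0, 0, 0], [0, 0, 0]],
    [[0, 0, 0], [0, 0, 0]]
  ],
  "gripper": 0.6
}}

```text
time: 4.15
eef_pos: [0.5186, -0.3348, 0.0422]
tcp_rot: [-0.013, 0.707, -0.707, 0.012]
contact_force: [0.2, 0.1, 0.2]
opening: 0.404
```

Call:
{"name": "send_rows", "arguments": {
  "plan": [
    [[0, 0.1, 0], [0, 0, 0]],
    [[0, 0.1, 0], [0, 0, 0]],
    [[0, 0, 0], [0, 0, 0]],
    [[0, 0, 0], [0, 0, 0]]
  ]
}}

```text
time: 4.55
eef_pos: [0.5182, -0.3344, 0.0173]
tcp_rot: [-0.013, 0.708, -0.706, 0.012]
contact_force: [0.1, -0.4, 0.3]
opening: 0.397
```

Call:
{"name": "send_rows", "arguments": {
  "plan": [
    [[0, 0.025, 0], [0, 0, 0]],
    [[0, 0, 0], [0, 0, 0]],
    [[0, 0, 0], [0, 0, 0]]
  ]
}}

```text
time: 4.85
eef_pos: [0.5191, -0.3351, 0.0159]
tcp_rot: [0.012, -0.707, 0.707, -0.012]
contact_force: [0.2, 0.5, -0.2]
opening: 0.395
```

Call:
{"name": "send_rows", "arguments": {
  "plan": [
    [[0, 0.025, 0], [0, 0, 0]],
    [[0, 0, 0], [0, 0, 0]],
    [[0, 0, 0], [0, 0, 0]]
  ]
}}

```text
time: 5.15
eef_pos: [0.5188, -0.335, 0.0125]
tcp_rot: [-0.012, 0.707, -0.707, 0.012]
contact_force: [0.0, 0.4, 0.6]
opening: 0.4
```

Call:
{"name": "send_rows", "arguments": {
  "plan": [
    [[0, 0, 0], [0, 0, 0]],
    [[0, 0, 0], [0, 0, 0]],
    [[0, 0, 0], [0, 0, 0]],
    [[0, 0, 0], [0, 0, 0]],
    [[0, 0, 0], [0, 0, 0]]
  ],
  "gripper": 1
}}

```text
time: 5.65
eef_pos: [0.5189, -0.335, 0.0127]
tcp_rot: [0.012, -0.707, 0.707, -0.012]
contact_force: [0.3, 0.1, -0.6]
opening: -0.001
```

```bash
python3 - <<'E'
from h import *
s=get_state(); print(s["eef_pos"],s["contact_force"],s["opening"])
im,C=wrist("w5"); sc=read_camera("scene"); c=sc["img"]; cv2.imwrite("pics/s5.png",c)
S=dict(f=sc["fx"],cx=sc["cx"],cy=sc["cy"],T=sc["world_from_camera"])
x0,y0=130,285
a=cv2.resize(im[200:380,200:440],(400,300),interpolation=2);b=cv2.resize(c[y0:y0+60,x0:x0+80],(400,300),interpolation=0)
def dot(p,col):
    q=(proj(p,**S)-[x0,y0])*5; print(p,q); cv2.circle(b,tuple(int(v) for v in q),3,col,-1)
p=s["eef_pos"]; dot(p,(0,0,255)); dot(p-[0,0,.014],(0,255,0)); dot([p[0],p[1],.017],(255,0,0)); 
cv2.imwrite("pics/c5.png",np.hstack([a,b]))
E
```

```text
[ 0.51889095 -0.33503283  0.0126747 ] [ 0.29290544  0.14533681 -0.57662005] -0.0006961382984628511
[ 0.51889095 -0.33503283  0.0126747 ] [180.15162258 275.76232513]
[ 0.51889095 -0.33503283 -0.0013253 ] [188.00869356 299.00485849]
[np.float64(0.5188909522883043), np.float64(-0.33503283375826953), 0.017] [177.69339375 268.49047208]
```

View pics/c5.png

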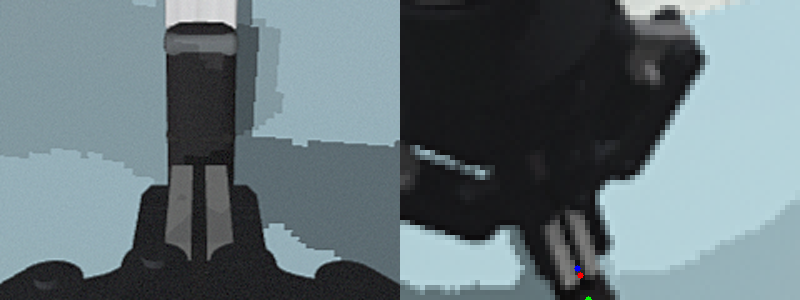

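Call:
{"name": "send_rows", "arguments": {
  "plan": [
    [[0, 0, 0], [0, 0, 0]],
    [[0, 0, 0], [0, 0, 0]],
    [[0, 0, 0], [0, 0, 0]],
    [[0, 0, 0], [0, 0, 0]],
    [[0, 0.025, 0], [0, 0, 0]],
    [[0, 0, 0], [0, 0, 0]]
  ],
  "gripper": 0.6
}}

```text
time: 6.35
eef_pos: [0.5186, -0.3348, 0.0092]
tcp_rot: [-0.013, 0.707, -0.707, 0.012]
contact_force: [0.2, -0.1, -0.2]
opening: 0.399
```

Call:
{"name": "send_rows", "arguments": {
  "plan": [
    [[0, 0.025, 0], [0, 0, 0]],
    [[0, 0, 0], [0, 0, 0]]
  ]
}}

```text
time: 6.55
eef_pos: [0.5186, -0.3348, 0.0061]
tcp_rot: [-0.013, 0.707, -0.707, 0.012]
contact_force: [0.6, 1.8, 1.5]
opening: 0.401
```

Call:
{"name": "send_rows", "arguments": {
  "plan": [
    [[0, 0, 0], [0, 0, 0]],
    [[0, 0, 0], [0, 0, 0]],
    [[0, 0, 0], [0, 0, 0]],
    [[0, 0, 0], [0, 0, 0]],
    [[0, 0, 0], [0, 0, 0]]
  ],
  "gripper": 1
}}

```text
time: 7.05
eef_pos: [0.5194, -0.3353, 0.0075]
tcp_rot: [0.012, -0.707, 0.707, -0.013]
contact_force: [-0.1, -0.6, -0.5]
opening: -0.005
```

Call:
{"name": "send_rows", "arguments": {
  "plan": [
    [[0, 0, 0], [0, 0, 0]],
    [[0, 0, 0], [0, 0, 0]],
    [[0, 0, 0], [0, 0, 0]],
    [[0, 0, 0], [0, 0, 0]],
    [[0, 0.025, 0], [0, 0, 0]],
    [[0, 0.008, 0], [0, 0, 0]],
    [[0, 0, 0], [0, 0, 0]]
  ],
  "gripper": 0.6
}}

```text
time: 7.75
eef_pos: [0.5188, -0.3365, 0.006]
tcp_rot: [0.013, -0.707, 0.707, -0.012]
contact_force: [-7.6, 3.0, 16.8]
opening: 0.395
```

Call:
{"name": "send_rows", "arguments": {
  "plan": [
    [[0, 0.025, 0], [0, 0, 0]],
    [[0, 0, 0], [0, 0, 0]]
  ]
}}

```text
time: 7.95
eef_pos: [0.5191, -0.3387, 0.0058]
tcp_rot: [0.013, -0.705, 0.709, -0.012]
contact_force: [-12.7, 1.4, 26.7]
opening: 0.398
```

Call:
{"name": "send_rows", "arguments": {
  "plan": [
    [[0, 0, 0], [0, 0, 0]],
    [[0, 0, 0], [0, 0, 0]],
    [[0, 0, 0], [0, 0, 0]],
    [[0, 0, 0], [0, 0, 0]],
    [[0, 0, 0], [0, 0, 0]]
  ],
  "gripper": 1
}}

```text
time: 8.45
eef_pos: [0.5225, -0.3403, 0.0069]
tcp_rot: [0.01, -0.703, 0.711, -0.015]
contact_force: [-3.6, -0.5, 21.4]
opening: -0.0
```

Call:
{"name": "send_rows", "arguments": {
  "plan": [
    [[0, -0.1, 0], [0, 0, 0]],
    [[0, -0.1, 0], [0, 0, 0]],
    [[0, -0.05, 0], [0, 0, 0]],
    [[0, 0, 0], [0, 0, 0]],
    [[0, 0, 0], [0, 0, 0]],
    [[0, 0, 0], [0, 0, 0]],
    [[0, 0, 0], [0, 0, 0]]
  ],
  "gripper": 0.6
}}

```text
time: 9.15
eef_pos: [0.5185, -0.3346, 0.0288]
tcp_rot: [-0.013, 0.707, -0.707, 0.012]
contact_force: [0.2, 1.2, -0.2]
opening: 0.403
```

```bash
python3 - <<'E'
from h import *
s=get_state(); print(s["eef_pos"],s["contact_force"],s["opening"])
im,C=wrist("w6"); c=read_camera("scene")["img"]
a=im[40:340,120:520];b=cv2.resize(c[245:365,110:270],(400,300),interpolation=2)
cv2.imwrite("pics/c6.png",np.hstack([a,b]))
E
```

```text
[ 0.51846897 -0.33458549  0.02881369] [ 0.1875183   1.17116562 -0.24830237] 0.40314729931947235
```

View pics/c6.png

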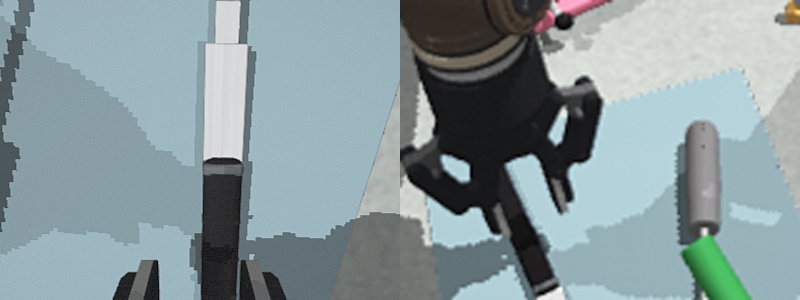

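Wrist view: the handle centre is at about x=341 and the finger centre at about x=322, so the bar has been nudged about 8 mm to the right. The tips really sit about 15 mm behind the reported TCP. I'll re-centre and feel down properly.

```bash
python3 - <<'E'
from h import *
np.set_printoptions(precision=4,suppress=True)
s=get_state(); im=cv2.imread("pics/w6.png"); c=read_camera("wrist"); W=np.eye(4); W[:3,:3]=R.from_quat(s["tcp_rot"]).as_matrix(); W[:3,3]=s["eef_pos"]
C=dict(f=c["fx"],cx=c["cx"],cy=c["cy"],T=W@c["mount"])
im=c["img"]
L=[]
for v in range(90,190,10):
    row=im[v,280:400].min(1)>185; x=np.nonzero(row)[0]+280; L.append((v,x.min() if len(x) else 0,x.max() if len(x) else 0))
print(L)
A=ray(120+225,40+45,.0125,**C); 
for u,v,z in[(120+224,40+42,.0125),(120+228,40+0,.0115),(120+222,40+165,.017),(341,320,.017)]: print(ray(u,v,z,**C))
print(R.from_quat(s["tcp_rot"]).as_matrix())
E
```

```text
[(90, np.int64(325), np.int64(366)), (100, np.int64(325), np.int64(365)), (110, np.int64(325), np.int64(365)), (120, np.int64(325), np.int64(364)), (130, np.int64(325), np.int64(364)), (140, np.int64(325), np.int64(363)), (150, np.int64(324), np.int64(363)), (160, np.int64(324), np.int64(362)), (170, np.int64(324), np.int64(362)), (180, np.int64(324), np.int64(361))]
[ 0.6137 -0.3423  0.0125]
[ 0.6293 -0.3431  0.0115]
[ 0.5632 -0.3439  0.017 ]
[ 0.5062 -0.3465  0.017 ]
[[-0.9994 -0.0008  0.0348]
 [-0.0348  0.0007 -0.9994]
 [ 0.0007 -1.     -0.0007]]
```

Call:
{"name": "send_rows", "arguments": {
  "plan": [
    [[-0.047, 0, 0.093], [0, 0, 0]],
    [[0, 0.1, 0], [0, 0, 0]],
    [[0, 0.1, 0], [0, 0, 0]],
    [[0, 0.02, 0], [0, 0, 0]],
    [[0, 0, 0], [0, 0, 0]],
    [[0, 0, 0], [0, 0, 0]]
  ],
  "gripper": 0.55
}}

```text
time: 9.9
eef_pos: [0.5248, -0.3458, 0.003]
tcp_rot: [-0.012, 0.707, -0.707, 0.012]
contact_force: [-0.3, 0.4, -0.4]
opening: 0.449
```

Call:
{"name": "send_rows", "arguments": {
  "plan": [
    [[0, 0.025, 0], [0, 0, 0]],
    [[0, 0, 0], [0, 0, 0]],
    [[0, 0, 0], [0, 0, 0]]
  ]
}}

```text
time: 10.2
eef_pos: [0.525, -0.346, 0.0005]
tcp_rot: [0.012, -0.707, 0.707, -0.012]
contact_force: [0.9, 0.3, -0.1]
opening: 0.445
```

Call:
{"name": "send_rows", "arguments": {
  "plan": [
    [[0, 0, 0], [0, 0, 0]],
    [[0, 0, 0], [0, 0, 0]],
    [[0, 0, 0], [0, 0, 0]],
    [[0, 0, 0], [0, 0, 0]],
    [[0, 0, 0], [0, 0, 0]]
  ],
  "gripper": 1
}}

```text
time: 10.7
eef_pos: [0.5253, -0.3463, 0.001]
tcp_rot: [0.012, -0.707, 0.707, -0.013]
contact_force: [0.1, 0.7, 5.1]
opening: 0.165
```

Call:
{"name": "send_rows", "arguments": {
  "plan": [
    [[0, 0, 0], [0, 0, 0]],
    [[0, 0, 0], [0, 0, 0]],
    [[0, 0, 0], [0, 0, 0]],
    [[0, 0.03, 0], [0, 0, 0]],
    [[0, 0.02, 0], [0, 0, 0]],
    [[0, 0, 0], [0, 0, 0]],
    [[0, 0, 0], [0, 0, 0]]
  ],
  "gripper": 0.65
}}

```text
time: 11.4
eef_pos: [0.5248, -0.3459, -0.006]
tcp_rot: [-0.012, 0.707, -0.707, 0.012]
contact_force: [-1.6, 0.0, -0.4]
opening: 0.354
```

Call:
{"name": "send_rows", "arguments": {
  "plan": [
    [[0, 0, 0], [0, 0, 0]],
    [[0, 0, 0], [0, 0, 0]],
    [[0, 0, 0], [0, 0, 0]],
    [[0, 0, 0], [0, 0, 0]],
    [[0, 0, 0], [0, 0, 0]]
  ],
  "gripper": 1
}}

```text
time: 11.9
eef_pos: [0.5252, -0.3462, -0.0053]
tcp_rot: [0.012, -0.707, 0.707, -0.012]
contact_force: [-0.5, 0.4, 3.3]
opening: 0.182
```

Call:
{"name": "send_rows", "arguments": {
  "plan": [
    [[0, 0, 0], [0, 0, 0]],
    [[0, 0, 0], [0, 0, 0]],
    [[0, 0, 0], [0, 0, 0]],
    [[0, 0.03, 0], [0, 0, 0]],
    [[0, 0, 0], [0, 0, 0]],
    [[0, 0, 0], [0, 0, 0]]
  ],
  "gripper": 0.65
}}

```text
time: 12.5
eef_pos: [0.5252, -0.3462, -0.0075]
tcp_rot: [-0.012, 0.707, -0.707, 0.012]
contact_force: [-2.7, 2.1, 8.9]
opening: 0.351
```

Call:
{"name": "send_rows", "arguments": {
  "plan": [
    [[0, 0, 0], [0, 0, 0]],
    [[0, 0, 0], [0, 0, 0]],
    [[0, 0, 0], [0, 0, 0]],
    [[0, 0, 0], [0, 0, 0]],
    [[0, 0, 0], [0, 0, 0]]
  ],
  "gripper": 1
}}

```text
time: 13.0
eef_pos: [0.5263, -0.347, -0.0065]
tcp_rot: [0.011, -0.706, 0.708, -0.013]
contact_force: [-2.7, 2.4, 11.1]
opening: 0.181
```

Now properly gripped: the mat was felt at reading z=-0.0075 and the jaws stopped on the handle. Next I lift and measure the bar in the tool frame.

```bash
python3 - <<'E'
from h import *
s=get_state(); print(s["eef_pos"],s["contact_force"],R.from_quat(s["tcp_rot"]).as_matrix())
E
```

```text
[ 0.52631692 -0.34698004 -0.00645684] [-2.66751319  2.37640181 11.08593771] [[-0.99939944  0.00223246  0.03458003]
 [-0.03458364 -0.00159897 -0.99940053]
 [-0.00217583 -0.99999623  0.00167521]]
```

Call:
{"name": "send_rows", "arguments": {
  "plan": [
    [[0, -0.1, 0], [0, 0, 0]],
    [[0, -0.3, 0], [0, 0, 0]],
    [[0, -0.4, 0], [0, 0, 0]],
    [[0, -0.4, 0], [0, 0, 0]],
    [[0, -0.1, 0], [0, 0, 0]],
    [[0, 0, 0], [0, 0, 0]],
    [[0, 0, 0], [0, 0, 0]],
    [[0, 0, 0], [0, 0, 0]]
  ]
}}

```text
time: 13.8
eef_pos: [0.5233, -0.3446, 0.143]
tcp_rot: [-0.014, 0.709, -0.705, 0.011]
contact_force: [-0.4, 1.0, -2.0]
opening: 0.176
```

```bash
python3 - <<'E'
from h import *
np.set_printoptions(precision=4,suppress=True)
s=get_state(); print(s["eef_pos"],s["contact_force"],s["opening"],s["wrist_torque"])
im,C=wrist("w7"); sc=read_camera("scene"); S=dict(f=sc["fx"],cx=sc["cx"],cy=sc["cy"],T=sc["world_from_camera"])
cv2.imwrite("pics/s7.png",sc["img"])
p=s["eef_pos"]+[0,0,.0165]
q=proj(p+[.08,0,0],**S).astype(int); print(q)
x0,y0=max(0,q[0]-80),max(0,q[1]-60); print(x0,y0)
cv2.imwrite("pics/c7.png",np.hstack([im[0:300,120:520],cv2.resize(sc["img"][y0:y0+120,x0:x0+160],(400,300),interpolation=2)]))
print("pred tip",proj(p+R.from_quat(s["tcp_rot"]).apply([-.114,0,0]),**C))
E
```

```text
[ 0.5233 -0.3446  0.143 ] [-0.4031  0.9935 -1.97  ] 0.17608045910893655 [ 0.0278  0.1098 -0.0398]
[156 322]
76 262
pred tip [316.9935   4.083 ]
```

View pics/c7.png

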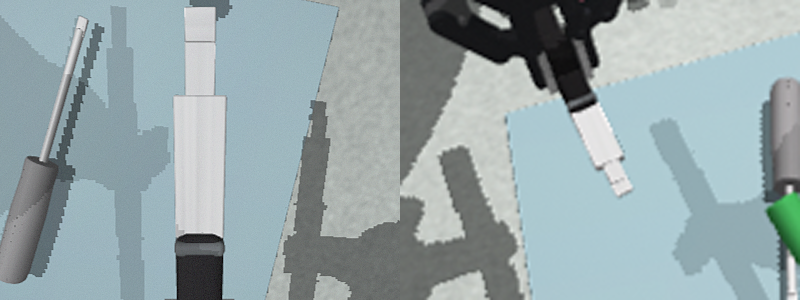

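```bash
cat >> h.py <<'E'
SC=dict(f=538.80359,cx=321.21486,cy=241.81806,T=np.array([[0.4868434,0.58812722,-0.64582495,1.18570575],[0.87341503,-0.33740712,0.35114473,-0.37237475],[-0.01138816,-0.73502572,-0.67794359,0.8073114],[0,0,0,1.]]))
def tri(u1,v1,u2,v2):
    z=min(np.linspace(0,.3,301),key=lambda z:np.linalg.norm(ray(u1,v1,z,**TOP)-ray(u2,v2,z,**SC))); return ray(u1,v1,z,**TOP),ray(u2,v2,z,**SC)
YM=np.radians(104.5); A=np.array([np.cos(YM),np.sin(YM),0]); S0=np.array([.607,.0737,0])
def tcp_for_tip(dx,z,lat=0.,a=A,S=S0,d=-.0165,L=.114): # tip dx beyond slot outer edge, blade centre height z
    return S+dx*a-L*a+[0,0,z+d], frame([0,0,-1],[a[1],-a[0],0])
E
python3 - <<'E'
from h import *
np.set_printoptions(precision=4,suppress=True)
print("iron end",tri(458,140,232,345))
p,Rt=tcp_for_tip(-.02,.16); print(p); move(p,Rt)
s=get_state(); R0=R.from_quat(s["tcp_rot"])
mid=R0*R.from_rotvec([0,-6*.0236*2*np.pi,0]); move(p,Rt,(s["eef_pos"],mid)); move(p,Rt,(s["eef_pos"],Rt))
E
```

```text
iron end (array([ 0.6891, -0.2686,  0.152 ]), array([ 0.6933, -0.2585,  0.152 ]))
[ 0.6406 -0.056   0.1435]
shift [-1.057  0.005 -2.372] turn [ 0.001  -0.2848 -0.0001] of cur [ 0.5236 -0.3449  0.1435]
shift [-2.508  0.005 -0.672] turn [ 0.0008 -0.1432 -0.0005] of cur [ 0.5236 -0.3449  0.1435]
shift [-2.087  0.     1.546] turn [0. 0. 0.] of cur [ 0.5236 -0.3449  0.1435]
```

Call:
{"name": "send_rows", "arguments": {
  "plan": [
    [[0, 0, 0], [0, -0.0237, 0]],
    [[0, 0, 0], [0, -0.0237, 0]],
    [[0, 0, 0], [0, -0.0237, 0]],
    [[0, 0, 0], [0, -0.0237, 0]],
    [[0, 0, 0], [0, -0.0237, 0]],
    [[0, 0, 0], [0, -0.0237, 0]],
    [[0, 0, 0], [0, -0.0237, 0]],
    [[0, 0, 0], [0, -0.0237, 0]],
    [[0, 0, 0], [0, -0.0237, 0]],
    [[0, 0, 0], [0, -0.0237, 0]],
    [[0, 0, 0], [0, -0.0237, 0]],
    [[0, 0, 0], [0, -0.0237, 0]]
  ]
}}

```text
time: 15.1
eef_pos: [0.5243, -0.3455, 0.1448]
tcp_rot: [-0.56, 0.433, -0.431, 0.56]
contact_force: [0.2, 0.1, -1.4]
opening: 0.18
```

Call:
{"name": "send_rows", "arguments": {
  "plan": [
    [[-0.26, 0, 0.193], [0, 0, 0]],
    [[-0.26, 0, 0.193], [0, 0, 0]],
    [[-0.26, 0, 0.193], [0, 0, 0]],
    [[-0.26, 0, 0.193], [0, 0, 0]],
    [[-0.26, 0, 0.193], [0, 0, 0]],
    [[-0.26, 0, 0.193], [0, 0, 0]],
    [[-0.26, 0, 0.193], [0, 0, 0]],
    [[-0.26, 0, 0.193], [0, 0, 0]],
    [[0, 0, 0], [0, 0, 0]],
    [[0, 0, 0], [0, 0, 0]],
    [[0, 0, 0], [0, 0, 0]]
  ]
}}

```text
time: 16.2
eef_pos: [0.6418, -0.0588, 0.1456]
tcp_rot: [0.559, -0.434, 0.433, -0.558]
contact_force: [-0.2, 1.0, -1.5]
opening: 0.181
```

```bash
python3 - <<'E'
from h import *
np.set_printoptions(precision=4,suppress=True)
s=get_state(); print(s["eef_pos"],s["contact_force"],s["opening"],s["wrist_torque"])
im,C=wrist("w8")
p,Rt=tcp_for_tip(-.02,.16); move(p,Rt)
for n,q in[("slot rim",S0+[0,0,.11]),("slot inner",S0+.014*A+[0,0,.11]),("tip",s["eef_pos"]+R.from_quat(s["tcp_rot"]).apply([-.114,-.0175,0]))]: print(n,proj(q,**C))
sc=read_camera("scene")["img"]; cv2.imwrite("pics/s8.png",sc)
a=cv2.resize(im[0:225,170:470],(400,300),interpolation=2); b=cv2.resize(sc[180:300,340:500],(400,300),interpolation=2)
cv2.imwrite("pics/c8.png",np.hstack([a,b]))
E
```

```text
[ 0.6418 -0.0588  0.1456] [-0.2342  1.0395 -1.4681] 0.1814712444045009 [-0.0088  0.0093 -0.0018]
shift [-0.028  0.02  -0.004] turn [ 0.0002 -0.0005 -0.0001] of cur [ 0.6418 -0.0592  0.1459]
slot rim [318.5484 -21.2379]
slot inner [318.4648 -60.8523]
tip [320.9312   2.9611]
```

View pics/c8.png

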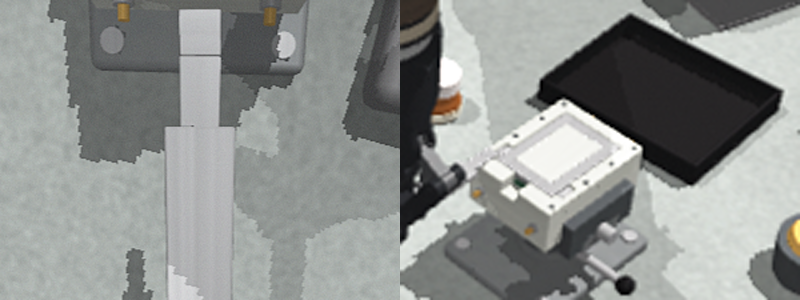

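Wrist view: blade centred at x≈319 px, and the connector and vice-base midpoints are also at 317–319 px, so lateral position and yaw are fine. I go over the sill and feel down for it.

Call:
{"name": "send_rows", "arguments": {
  "plan": [
    [[-0.14, 0, -0.002], [0, 0, 0]],
    [[-0.135, 0, -0.002], [0, 0, 0]],
    [[0, 0.15, 0], [0, 0, 0]],
    [[0, 0.15, 0], [0, 0, 0]],
    [[0, 0.1, 0], [0, 0, 0]],
    [[0, 0.06, 0], [0, 0, 0]],
    [[0, 0, 0], [0, 0, 0]],
    [[0, 0, 0], [0, 0, 0]]
  ]
}}

```text
time: 17.1
eef_pos: [0.6341, -0.0263, 0.0921]
tcp_rot: [-0.558, 0.433, -0.434, 0.559]
contact_force: [-0.6, -0.5, -1.1]
opening: 0.178
```

Call:
{"name": "send_rows", "arguments": {
  "plan": [
    [[0, 0.015, 0], [0, 0, 0]],
    [[0, 0.01, 0], [0, 0, 0]],
    [[0, 0, 0], [0, 0, 0]],
    [[0, 0, 0], [0, 0, 0]]
  ]
}}

```text
time: 17.5
eef_pos: [0.6339, -0.0264, 0.0887]
tcp_rot: [-0.559, 0.433, -0.434, 0.559]
contact_force: [-0.4, 0.1, -2.3]
opening: 0.177
```

Call:
{"name": "send_rows", "arguments": {
  "plan": [
    [[0, 0.01, 0], [0, 0, 0]],
    [[0, 0, 0], [0, 0, 0]],
    [[0, 0, 0], [0, 0, 0]]
  ]
}}

```text
time: 17.8
eef_pos: [0.6337, -0.0264, 0.0872]
tcp_rot: [0.559, -0.434, 0.433, -0.559]
contact_force: [-0.0, -0.1, -2.0]
opening: 0.175
```

Call:
{"name": "send_rows", "arguments": {
  "plan": [
    [[0, 0.01, 0], [0, 0, 0]],
    [[0, 0, 0], [0, 0, 0]],
    [[0, 0, 0], [0, 0, 0]]
  ]
}}

```text
time: 18.1
eef_pos: [0.6337, -0.0263, 0.086]
tcp_rot: [0.559, -0.434, 0.433, -0.559]
contact_force: [0.6, -0.0, -1.4]
opening: 0.18
```

Call:
{"name": "send_rows", "arguments": {
  "plan": [
    [[0, 0.01, 0], [0, 0, 0]],
    [[0, 0, 0], [0, 0, 0]],
    [[0, 0, 0], [0, 0, 0]]
  ]
}}

```text
time: 18.4
eef_pos: [0.6337, -0.0263, 0.0848]
tcp_rot: [0.559, -0.434, 0.433, -0.559]
contact_force: [-0.1, -0.7, -1.7]
opening: 0.178
```

Call:
{"name": "send_rows", "arguments": {
  "plan": [
    [[0, 0.01, 0], [0, 0, 0]],
    [[0, 0, 0], [0, 0, 0]],
    [[0, 0, 0], [0, 0, 0]]
  ]
}}

```text
time: 18.7
eef_pos: [0.6339, -0.0264, 0.0839]
tcp_rot: [-0.559, 0.433, -0.434, 0.559]
contact_force: [0.7, -0.4, -1.5]
opening: 0.181
```

Call:
{"name": "send_rows", "arguments": {
  "plan": [
    [[0, 0.008, 0], [0, 0, 0]],
    [[0, 0, 0], [0, 0, 0]],
    [[0, 0, 0], [0, 0, 0]]
  ]
}}

```text
time: 19.0
eef_pos: [0.634, -0.0264, 0.0831]
tcp_rot: [-0.558, 0.433, -0.434, 0.559]
contact_force: [0.2, -0.4, 0.9]
opening: 0.178
```

```bash
python3 - <<'E'
from h import *
s=get_state(); print(s["eef_pos"],s["contact_force"],s["wrist_torque"])
E
```

```text
[ 0.6339799  -0.0263961   0.08310431] [ 0.22548121 -0.39335523  0.88381446] [ 0.14050087  0.08798918 -0.00473207]
```

Call:
{"name": "send_rows", "arguments": {
  "plan": [
    [[0, 0.008, 0], [0, 0, 0]],
    [[0, 0, 0], [0, 0, 0]],
    [[0, 0, 0], [0, 0, 0]]
  ]
}}

```text
time: 19.3
eef_pos: [0.634, -0.0264, 0.0822]
tcp_rot: [-0.558, 0.433, -0.434, 0.559]
contact_force: [0.0, -0.8, 1.9]
opening: 0.172
```

```bash
python3 - <<'E'
from h import *
s=get_state(); print(s["eef_pos"],s["contact_force"],s["wrist_torque"])
E
```

```text
[ 0.63403064 -0.02641148  0.08216079] [ 0.01903791 -0.80314742  1.89449322] [0.28083279 0.13179511 0.0618869 ]
```

Sill contact comes at TCP z≈0.0836, within 0.5 mm of the model. I raise 1.2 mm clear of it and slide in.

Call:
{"name": "send_rows", "arguments": {
  "plan": [
    [[0, -0.022, 0], [0, 0, 0]],
    [[0, 0, 0], [0, 0, 0]],
    [[-0.02, 0, 0], [0, 0, 0]],
    [[-0.02, 0, 0], [0, 0, 0]],
    [[-0.02, 0, 0], [0, 0, 0]],
    [[0, 0, 0], [0, 0, 0]],
    [[0, 0, 0], [0, 0, 0]]
  ]
}}

```text
time: 20.0
eef_pos: [0.6318, -0.0191, 0.0842]
tcp_rot: [0.559, -0.434, 0.433, -0.559]
contact_force: [-0.2, -0.4, -1.8]
opening: 0.179
```

Call:
{"name": "send_rows", "arguments": {
  "plan": [
    [[-0.02, 0, 0], [0, 0, 0]],
    [[-0.02, 0, 0], [0, 0, 0]],
    [[0, 0, 0], [0, 0, 0]],
    [[0, 0, 0], [0, 0, 0]]
  ]
}}

```text
time: 20.4
eef_pos: [0.6308, -0.0146, 0.0844]
tcp_rot: [0.559, -0.433, 0.433, -0.559]
contact_force: [-0.2, 0.1, -0.9]
opening: 0.182
```

Call:
{"name": "send_rows", "arguments": {
  "plan": [
    [[-0.015, 0, 0], [0, 0, 0]],
    [[0, 0, 0], [0, 0, 0]],
    [[0, 0, 0], [0, 0, 0]]
  ]
}}

```text
time: 20.7
eef_pos: [0.6303, -0.013, 0.0844]
tcp_rot: [-0.559, 0.433, -0.434, 0.559]
contact_force: [0.8, 0.2, -0.8]
opening: 0.18
```

```bash
python3 - <<'E'
from h import *
s=get_state(); print(s["eef_pos"],s["contact_force"],s["wrist_torque"])
sc=read_camera("scene")["img"]; im=read_camera("wrist")["img"]
cv2.imwrite("pics/c9.png",np.hstack([cv2.resize(im[0:225,170:470],(400,300),interpolation=2),cv2.resize(sc[205:280,355:455],(400,300),interpolation=2)]))
E
```

```text
[ 0.63034025 -0.0129557   0.08442805] [ 0.84899396  0.21169405 -0.80393985] [-0.04889014  0.01597953  0.00945388]
```

View pics/c9.png

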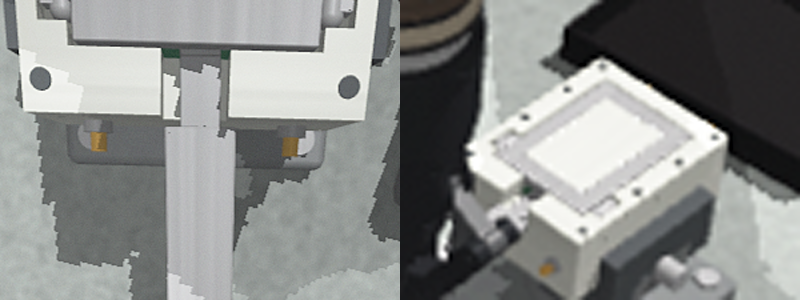

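The picture shows the blade centred in the slot (blade 180–219, slot 163–230 in the crop) and its shoulder just outside the wall. Now I pry, rotating about the sill edge.

Call:
{"name": "send_rows", "arguments": {
  "plan": [
    [[0, 0.006, 0], [0, 0, 0]],
    [[-0.0023, 0.0131, 0], [0, 0, 0.00278]],
    [[-0.0023, 0.0131, 0], [0, 0, 0.00278]],
    [[-0.0023, 0.0131, 0], [0, 0, 0.00278]],
    [[-0.0023, 0.0131, 0], [0, 0, 0.00278]],
    [[-0.0023, 0.0131, 0], [0, 0, 0.00278]],
    [[-0.0023, 0.0131, 0], [0, 0, 0.00278]],
    [[-0.0023, 0.0131, 0], [0, 0, 0.00278]],
    [[0, 0, 0], [0, 0, 0]],
    [[0, 0, 0], [0, 0, 0]]
  ]
}}

```text
time: 21.8
eef_pos: [0.6298, -0.0107, 0.0729]
tcp_rot: [-0.531, 0.467, -0.399, 0.584]
contact_force: [0.8, -0.8, 0.1]
opening: 0.176
```

Call:
{"name": "send_rows", "arguments": {
  "plan": [
    [[-0.0023, 0.0131, 0], [0, 0, 0.00278]],
    [[-0.0023, 0.0131, 0], [0, 0, 0.00278]],
    [[-0.0023, 0.0131, 0], [0, 0, 0.00278]],
    [[-0.0023, 0.0131, 0], [0, 0, 0.00278]],
    [[0, 0, 0], [0, 0, 0]]
  ]
}}

```text
time: 22.3
eef_pos: [0.6294, -0.0087, 0.0669]
tcp_rot: [-0.514, 0.486, -0.378, 0.598]
contact_force: [0.1, 0.1, 3.3]
opening: 0.179
```

Call:
{"name": "send_rows", "arguments": {
  "plan": [
    [[-0.0023, 0.0131, 0], [0, 0, 0.00278]],
    [[-0.0023, 0.0131, 0], [0, 0, 0.00278]],
    [[-0.0023, 0.0131, 0], [0, 0, 0.00278]],
    [[0, 0, 0], [0, 0, 0]]
  ]
}}

```text
time: 22.7
eef_pos: [0.6287, -0.0068, 0.062]
tcp_rot: [-0.501, 0.499, -0.362, 0.607]
contact_force: [0.2, 1.2, 2.5]
opening: 0.177
```

Call:
{"name": "send_rows", "arguments": {
  "plan": [
    [[-0.0023, 0.0131, 0], [0, 0, 0.00278]],
    [[-0.0023, 0.0131, 0], [0, 0, 0.00278]],
    [[-0.0023, 0.0131, 0], [0, 0, 0.00278]],
    [[0, 0, 0], [0, 0, 0]]
  ]
}}

```text
time: 23.1
eef_pos: [0.628, -0.0051, 0.0573]
tcp_rot: [-0.488, 0.512, -0.346, 0.616]
contact_force: [0.3, -0.7, 1.3]
opening: 0.179
```

Call:
{"name": "send_rows", "arguments": {
  "plan": [
    [[-0.0023, 0.0131, 0], [0, 0, 0.00278]],
    [[-0.0023, 0.0131, 0], [0, 0, 0.00278]],
    [[-0.0023, 0.0131, 0], [0, 0, 0.00278]],
    [[0, 0, 0], [0, 0, 0]]
  ]
}}

```text
time: 23.5
eef_pos: [0.6274, -0.0028, 0.0532]
tcp_rot: [-0.474, 0.525, -0.329, 0.625]
contact_force: [-0.3, -0.8, 0.2]
opening: 0.173
```

```bash
cat > flow.py <<'E'
from h import *
def flow(save=None):
    sc=read_camera("scene")["img"]
    if save: cv2.imwrite(f"pics/{save}.png",sc)
    a=cv2.cvtColor(cv2.imread("pics/s8.png"),6); b=cv2.cvtColor(sc,6)
    x0,y0,w,h=355,210,85,60
    p=cv2.goodFeaturesToTrack(a[y0:y0+h,x0:x0+w],40,.03,4); p=(p+[x0,y0]).astype(np.float32)
    q,st,e=cv2.calcOpticalFlowPyrLK(a,b,p,None,winSize=(9,9),maxLevel=1)
    Mi=lambda u,v:(lambda r:np.array([r@A, r@[A[1],-A[0],0]]))(ray(u,v,.11,**SC)-S0-A*.055)
    for P,Q,s,ee in sorted(zip(p[:,0],q[:,0],st[:,0],e[:,0]),key=lambda t:Mi(*t[0])[0]):
        m=Mi(*P)
        if s and ee<15 and abs(m[0])<.06 and abs(m[1])<.045: print("mod xy",np.round(m*1000,0),"d px",np.round(Q-P,1),round(float(ee),1))
if __name__=="__main__": flow("s9"); s=get_state(); print(s["eef_pos"],s["contact_force"],s["wrist_torque"])
E
python3 flow.py
```

```text
mod xy [-50.  36.] d px [-0.  0.] 6.4
mod xy [-25. -30.] d px [ 0. -0.] 9.2
mod xy [-11.  37.] d px [0.  0.1] 12.2
mod xy [-11. -33.] d px [0.1 0. ] 3.3
mod xy [17. 38.] d px [ 0.1 -0.1] 8.3
mod xy [ 21. -34.] d px [0. 0.] 1.6
mod xy [ 33. -40.] d px [0. 0.] 0.8
mod xy [35. 32.] d px [-0.8 -0.1] 9.0
mod xy [ 44. -33.] d px [ 0.1 -0. ] 4.2
mod xy [47. 44.] d px [ 0. -0.] 1.2
mod xy [51. -6.] d px [ 0.1 -0.1] 5.4
[ 0.62750875 -0.00287458  0.05339044] [ 0.73807772 -0.32428604 -0.2922573 ] [-0.13702694  0.01596837  0.11179754]
```

```bash
cat > rect.py <<'E'
from h import *
def rect(im):
    c=[(-.055,-.04),(.05,-.04),(.05,.04),(-.055,.04)]
    lat=np.array([A[1],-A[0],0])
    src=np.float32([proj(S0+A*(.055+x)+lat*y+[0,0,.11],**SC) for x,y in c]); dst=np.float32([((x+.055)*4000,(y+.04)*4000) for x,y in c])
    return cv2.warpPerspective(im,cv2.getPerspectiveTransform(src,dst),(420,320),flags=cv2.INTER_CUBIC)
def compare(f):
    g=lambda n:cv2.cvtColor(rect(cv2.imread(n)),6).astype(np.float32)
    a,b=g("pics/s8.png"),g(f)
    D=np.abs(a-b)
    print("mean diff by 15mm x-bins, mid strip:",[round(float(D[40:280,i:i+60].mean()),1) for i in range(0,420,60)])
    for n,(x0,x1) in {"slot half":(60,200),"far half":(220,385)}.items():
        w=cv2.createHanningWindow((x1-x0,230),cv2.CV_32F)
        print(n,np.round(cv2.phaseCorrelate(a[45:275,x0:x1].copy(),b[45:275,x0:x1].copy(),w),2))
if __name__=="__main__":
    import sys; compare(sys.argv[1])
E
python3 rect.py pics/s9.png
```

```text
mean diff by 15mm x-bins, mid strip: [27.4, 41.3, 9.4, 8.4, 9.2, 17.0, 14.0]Traceback (most recent call last):
  File "rect.py", line 16, in <module>
    import sys; compare(sys.argv[1])
                ~~~~~~~^^^^^^^^^^^^^
  File "rect.py", line 14, in compare
    print(n,np.round(cv2.phaseCorrelate(a[45:275,x0:x1].copy(),b[45:275,x0:x1].copy(),w),2))
            ~~~~~~~~^^^^^^^^^^^^^^^^^^^^^^^^^^^^^^^^^^^^^^^^^^^^^^^^^^^^^^^^^^^^^^^^^^^^^^^
    return _wrapfunc(a, 'round', decimals=decimals, out=out)
    return _wrapit(obj, method, *args, **kwds)
    conv = _array_converter(obj)
ValueError: setting an array element with a sequence. The requested array has an inhomogeneous shape after 1 dimensions. The detected shape was (2,) + inhomogeneous part.
```

```bash
sed -i 's/print(n,np.round(\(.*\),2))$/r=\1; print(n,r)/' rect.py; python3 rect.py pics/s9.png; python3 - <<'E'
from rect import *
for f in("s8","s9"):
    g=cv2.cvtColor(rect(cv2.imread(f"pics/{f}.png")),6).astype(int)
    for y in (100,220): print(f,y,[int(v) for v in g[y-6:y+6].mean(0)[40:420:8]])
E
```

```text
mean diff by 15mm x-bins, mid strip: [27.4, 41.3, 9.4, 8.4, 9.2, 17.0, 14.0]
slot half ((7.854278950962126, -7.667197234067999), 0.0925632878586098)
far half ((-0.0746810522798711, 0.0442128814740812), 0.39852218981142395)
s8 100 [246, 229, 189, 194, 204, 202, 198, 200, 226, 242, 238, 237, 236, 236, 236, 241, 243, 234, 233, 235, 242, 232, 230, 227, 236, 231, 226, 221, 219, 226, 224, 227, 230, 226, 219, 223, 224, 216, 205, 206, 204, 191, 199, 236, 250, 249, 251, 196]
s8 220 [244, 211, 193, 204, 204, 202, 203, 225, 245, 246, 246, 245, 245, 245, 246, 245, 245, 245, 245, 245, 245, 245, 244, 244, 244, 244, 244, 244, 244, 245, 244, 244, 244, 244, 245, 244, 241, 224, 202, 204, 196, 192, 221, 245, 248, 251, 254, 194]
s9 100 [250, 239, 146, 77, 115, 185, 219, 205, 203, 212, 237, 251, 246, 246, 245, 246, 247, 247, 244, 245, 242, 242, 241, 244, 243, 239, 238, 233, 233, 231, 237, 234, 230, 229, 231, 235, 226, 228, 234, 235, 233, 228, 231, 247, 255, 254, 254, 224]
s9 220 [223, 109, 51, 80, 128, 195, 214, 205, 207, 222, 244, 253, 254, 254, 254, 254, 254, 254, 254, 254, 253, 254, 254, 254, 253, 254, 253, 253, 253, 253, 253, 253, 253, 253, 253, 254, 253, 245, 233, 231, 230, 235, 248, 253, 254, 254, 255, 201]
```

Rectified profiles show a dark gap about 6 mm wide at the cover's slotted edge, the label edge there shifted by about 4.5 mm, and the far half unmoved. Force on the handle has dropped to zero, so the cover has sprung. Now I level the bar and withdraw.

Call:
{"name": "send_rows", "arguments": {
  "plan": [
    [[0.0039, -0.0261, 0], [0, 0, -0.00556]],
    [[0.0039, -0.0261, 0], [0, 0, -0.00556]],
    [[0.0039, -0.0261, 0], [0, 0, -0.00556]],
    [[0.0039, -0.0261, 0], [0, 0, -0.00556]],
    [[0.0039, -0.0261, 0], [0, 0, -0.00556]],
    [[0.0039, -0.0261, 0], [0, 0, -0.00556]],
    [[0.0039, -0.0261, 0], [0, 0, -0.00556]],
    [[0.0039, -0.0261, 0], [0, 0, -0.00556]],
    [[0.0039, -0.0261, 0], [0, 0, -0.00556]],
    [[0.0039, -0.0261, 0], [0, 0, -0.00556]],
    [[0, -0.012, 0], [0, 0, 0]],
    [[0, 0, 0], [0, 0, 0]]
  ]
}}

```text
time: 24.75
eef_pos: [0.6302, -0.0123, 0.0852]
tcp_rot: [-0.559, 0.433, -0.433, 0.559]
contact_force: [-0.3, 1.1, -1.5]
opening: 0.183
```

Call:
{"name": "send_rows", "arguments": {
  "plan": [
    [[0.08, 0, 0], [0, 0, 0]],
    [[0.12, 0, 0], [0, 0, 0]],
    [[0.15, 0, 0], [0, 0, 0]],
    [[0, 0, 0], [0, 0, 0]],
    [[0, 0, 0], [0, 0, 0]]
  ]
}}

```text
time: 25.25
eef_pos: [0.6409, -0.055, 0.0847]
tcp_rot: [-0.558, 0.434, -0.434, 0.558]
contact_force: [-0.9, 0.4, -0.7]
opening: 0.18
```

```bash
python3 - <<'E'
from rect import *
s=get_state(); print(s["time"],s["eef_pos"],s["contact_force"],s["opening"])
cv2.imwrite("pics/s10.png",read_camera("scene")["img"]); compare("pics/s10.png")
for f in("s8","s10"):
    g=cv2.cvtColor(rect(cv2.imread(f"pics/{f}.png")),6).astype(int)
    for y in (100,220): print(f,y,[int(v) for v in g[y-6:y+6].mean(0)[40:180:6]])
# way back: above the old place on the mat
yb=np.radians(2.1); G=np.array([.525,-.3455,.1435]); Rt=frame([0,0,-1],[np.sin(yb),-np.cos(yb),0])
R0=R.from_quat(s["tcp_rot"]); move(G,Rt); move([*G[:2],.1435],Rt,(s["eef_pos"],R0))
E
```

```text
25.25 [ 0.6408686  -0.05497471  0.08468734] [-0.94463944  0.44619723 -0.71901318] 0.18013502909381998
mean diff by 15mm x-bins, mid strip: [24.1, 41.1, 8.0, 4.9, 5.8, 10.6, 7.9]
slot half ((22.07056539415715, -8.627215420073725), 0.25816068704481476)
far half ((-0.023855741173591127, -0.08070826774441286), 0.3651382961979619)
s8 100 [246, 237, 208, 183, 194, 205, 202, 202, 198, 197, 211, 233, 242, 239, 237, 237, 236, 235, 237, 236, 241, 244, 237, 233]
s8 220 [244, 222, 193, 197, 204, 204, 204, 202, 203, 218, 237, 246, 246, 246, 245, 245, 245, 245, 246, 246, 245, 245, 245, 245]
s10 100 [251, 248, 204, 118, 78, 101, 149, 201, 220, 210, 204, 204, 212, 231, 248, 251, 247, 247, 245, 246, 247, 247, 248, 246]
s10 220 [224, 140, 66, 54, 81, 115, 163, 208, 216, 206, 204, 203, 211, 229, 243, 248, 249, 247, 249, 250, 248, 246, 248, 247]
shift [ 2.113 -0.491 -1.534] turn [ 1.000e-04  2.839e-01 -0.000e+00] of cur [ 0.6407 -0.0543  0.0846]
shift [ 2.109 -0.491 -1.532] turn [ 1.000e-04  2.837e-01 -0.000e+00] of cur [ 0.6409 -0.055   0.0847]
```

Call:
{"name": "send_rows", "arguments": {
  "plan": [
    [[0.05, -0.25, 0], [0, 0, 0]],
    [[0.05, -0.24, 0], [0, 0, 0]],
    [[0.252, 0, -0.191], [0, 0, 0]],
    [[0.252, 0, -0.191], [0, 0, 0]],
    [[0.252, 0, -0.191], [0, 0, 0]],
    [[0.252, 0, -0.191], [0, 0, 0]],
    [[0.252, 0, -0.191], [0, 0, 0]],
    [[0.252, 0, -0.191], [0, 0, 0]],
    [[0.252, 0, -0.191], [0, 0, 0]],
    [[0.252, 0, -0.191], [0, 0, 0]],
    [[0, 0, 0], [0, 0, 0]]
  ]
}}

```text
time: 26.4
eef_pos: [0.5245, -0.3489, 0.1439]
tcp_rot: [0.558, -0.434, 0.435, -0.557]
contact_force: [0.2, 0.4, -1.5]
opening: 0.18
```

Call:
{"name": "send_rows", "arguments": {
  "plan": [
    [[0, 0, 0], [0, 0.0237, 0]],
    [[0, 0, 0], [0, 0.0237, 0]],
    [[0, 0, 0], [0, 0.0237, 0]],
    [[0, 0, 0], [0, 0.0237, 0]],
    [[0, 0, 0], [0, 0.0237, 0]],
    [[0, 0, 0], [0, 0.0237, 0]],
    [[0, 0, 0], [0, 0.0237, 0]],
    [[0, 0, 0], [0, 0.0237, 0]],
    [[0, 0, 0], [0, 0.0237, 0]],
    [[0, 0, 0], [0, 0.0237, 0]],
    [[0, 0, 0], [0, 0.0237, 0]],
    [[0, 0, 0], [0, 0.0237, 0]]
  ]
}}

```text
time: 27.6
eef_pos: [0.5265, -0.3439, 0.1435]
tcp_rot: [-0.011, 0.707, -0.707, 0.01]
contact_force: [-0.7, 0.8, -2.1]
opening: 0.177
```

Call:
{"name": "send_rows", "arguments": {
  "plan": [
    [[0, 0.35, 0], [0, 0, 0]],
    [[0, 0.35, 0], [0, 0, 0]],
    [[0, 0.3, 0], [0, 0, 0]],
    [[0, 0.15, 0], [0, 0, 0]],
    [[0, 0, 0], [0, 0, 0]],
    [[0, 0, 0], [0, 0, 0]]
  ]
}}

```text
time: 28.2
eef_pos: [0.5272, -0.3455, 0.0069]
tcp_rot: [0.012, -0.707, 0.707, -0.013]
contact_force: [0.4, -0.2, -1.4]
opening: 0.179
```

Contact is expected at TCP z≈-0.0065, so another 12.5 mm down, then release and rise.

Call:
{"name": "send_rows", "arguments": {
  "plan": [
    [[0, 0.06, 0], [0, 0, 0]],
    [[0, 0.03, 0], [0, 0, 0]],
    [[0, 0.012, 0], [0, 0, 0]],
    [[0, 0, 0], [0, 0, 0]],
    [[0, 0, 0], [0, 0, 0]]
  ]
}}

```text
time: 28.7
eef_pos: [0.5263, -0.3453, -0.0062]
tcp_rot: [0.012, -0.707, 0.707, -0.012]
contact_force: [-0.1, -0.5, -0.8]
opening: 0.179
```

Call:
{"name": "send_rows", "arguments": {
  "plan": [
    [[0, 0, 0], [0, 0, 0]],
    [[0, 0, 0], [0, 0, 0]],
    [[0, 0, 0], [0, 0, 0]],
    [[0, 0, 0], [0, 0, 0]],
    [[0, -0.2, 0], [0, 0, 0]],
    [[0, -0.3, 0], [0, 0, 0]],
    [[0, -0.4, 0], [0, 0, 0]],
    [[0, -0.4, 0], [0, 0, 0]],
    [[0, 0, 0], [0, 0, 0]],
    [[0, 0, 0], [0, 0, 0]]
  ],
  "gripper": 0.55
}}

```text
time: 29.7
eef_pos: [0.5271, -0.3459, 0.1518]
tcp_rot: [0.011, -0.706, 0.708, -0.013]
contact_force: [0.0, 0.0, -0.9]
opening: 0.451
```

```bash
python3 - <<'E'
from h import *
np.set_printoptions(precision=4,suppress=True)
s=get_state(); print(s["eef_pos"],s["opening"],s["contact_force"])
im,C=wrist("w11")
m=(im.max(2)<60).astype(np.uint8); n,l,st,ce=cv2.connectedComponentsWithStats(m[130:345,270:370]); k=1+np.argmax(st[1:,4]); print("handle blob",st[k]+[270,130,0,0,0])
# cover grasp: pad centre at cover x=-.027 from module origin; jaws across module y
O=S0+.055*A; lat=np.array([A[1],-A[0],0]); Rt=frame([0,0,-1],lat)
hov=O-.025*A+[0,0,.16]; print(hov); move(hov,Rt); move(hov,Rt,(s["eef_pos"],Rt))
for f in [top]: print("tray c",np.mean([top(u,v,.024) for u,v in[(139,214),(202,201),(219,268),(160,289)]],0))
# reach
E
```

```text
[ 0.5271 -0.3459  0.1518] 0.4509656393728083 [ 0.0447  0.0398 -0.9295]
handle blob [ 307  188   22  157 3112]
[0.5995 0.1027 0.16  ]
shift [-0.742 -0.088 -3.707] turn [-0.     -0.2847  0.    ] of cur [ 0.526  -0.3449  0.1494]
shift [-3.468 -0.068  1.52 ] turn [0. 0. 0.] of cur [ 0.5271 -0.3459  0.1518]
tray c [0.494  0.3167 0.024 ]
```

The bar is on the mat. Now to above the cover with the jaws across its width.

Call:
{"name": "send_rows", "arguments": {
  "plan": [
    [[0, 0, 0], [0, -0.0237, 0]],
    [[0, 0, 0], [0, -0.0237, 0]],
    [[0, 0, 0], [0, -0.0237, 0]],
    [[0, 0, 0], [0, -0.0237, 0]],
    [[0, 0, 0], [0, -0.0237, 0]],
    [[0, 0, 0], [0, -0.0237, 0]],
    [[0, 0, 0], [0, -0.0237, 0]],
    [[0, 0, 0], [0, -0.0237, 0]],
    [[0, 0, 0], [0, -0.0237, 0]],
    [[0, 0, 0], [0, -0.0237, 0]],
    [[0, 0, 0], [0, -0.0237, 0]],
    [[0, 0, 0], [0, -0.0237, 0]]
  ],
  "gripper": 0.25,
  "grip_force": 60
}}

```text
time: 30.95
eef_pos: [0.5249, -0.344, 0.1462]
tcp_rot: [-0.56, 0.434, -0.43, 0.56]
contact_force: [-0.1, 0.7, 0.5]
opening: 0.749
```

Call:
{"name": "send_rows", "arguments": {
  "plan": [
    [[-0.347, 0, 0.152], [0, 0, 0]],
    [[-0.347, 0, 0.152], [0, 0, 0]],
    [[-0.347, 0, 0.152], [0, 0, 0]],
    [[-0.347, 0, 0.152], [0, 0, 0]],
    [[-0.347, 0, 0.152], [0, 0, 0]],
    [[-0.347, 0, 0.152], [0, 0, 0]],
    [[-0.347, 0, 0.152], [0, 0, 0]],
    [[-0.347, 0, 0.152], [0, 0, 0]],
    [[-0.347, 0, 0.152], [0, 0, 0]],
    [[-0.347, 0, 0.152], [0, 0, 0]],
    [[0, 0, 0], [0, 0, 0]],
    [[0, 0, 0], [0, 0, 0]]
  ]
}}

```text
time: 32.15
eef_pos: [0.598, 0.1046, 0.1468]
tcp_rot: [0.56, -0.434, 0.432, -0.558]
contact_force: [-0.2, -1.1, 0.6]
opening: 0.751
```

```bash
python3 - <<'E'
from h import *
np.set_printoptions(precision=4,suppress=True)
s=get_state(); print(s["eef_pos"],s["opening"])
lat=np.array([A[1],-A[0],0]); O=S0+.055*A+.0007*lat
im,C=wrist("w12")
Rt=frame([0,0,-1],lat); move(O-.028*A+[0,0,.15],Rt)
for x,y,z in[(-.04,-.028,.115),(-.04,.028,.115),(.04,-.028,.11),(.04,.028,.11),(-.055,0,.11)]: print(x,y,proj(O+x*A+y*lat+[0,0,z],**C))
g=cv2.cvtColor(im,6)
for v in range(120,300,20): print(v,[int(t) for t in g[v-1:v+2].mean(0)[180:460:8]])
E
```

```text
[0.598  0.1046 0.1468] 0.7510278222354252
shift [ 0.034 -0.024  0.015] turn [ 0.0006 -0.0002 -0.0001] of cur [0.5982 0.1035 0.1472]
-0.04 -0.028 [271.6845 308.9039]
-0.04 0.028 [375.0348 309.1917]
0.04 -0.028 [266.7405 157.1182]
0.04 0.028 [381.3013 157.2597]
-0.055 0 [323.1558 328.666 ]
120 [150, 145, 144, 146, 147, 145, 145, 144, 143, 109, 133, 138, 133, 152, 173, 115, 115, 114, 114, 115, 115, 114, 118, 142, 137, 114, 115, 115, 124, 124, 124, 123, 119, 123, 128]
140 [142, 142, 145, 152, 151, 144, 152, 149, 136, 96, 223, 218, 218, 219, 186, 187, 186, 185, 189, 188, 186, 188, 185, 185, 186, 188, 186, 187, 184, 123, 123, 120, 126, 121, 123]
160 [146, 147, 143, 143, 149, 144, 151, 149, 58, 213, 222, 175, 176, 179, 173, 175, 153, 148, 153, 146, 152, 153, 153, 153, 155, 148, 185, 186, 184, 126, 126, 119, 128, 117, 125]
180 [139, 154, 151, 153, 149, 150, 145, 115, 78, 214, 221, 182, 158, 154, 169, 182, 181, 205, 209, 181, 169, 169, 170, 156, 156, 151, 182, 188, 187, 79, 122, 128, 149, 141, 140]
200 [144, 148, 145, 141, 144, 149, 147, 140, 96, 190, 215, 164, 149, 152, 161, 189, 189, 188, 188, 188, 190, 187, 192, 148, 152, 151, 179, 81, 119, 78, 140, 37, 53, 144, 144]
220 [146, 149, 143, 146, 153, 147, 168, 146, 94, 219, 222, 175, 148, 150, 173, 187, 189, 208, 189, 188, 186, 188, 190, 152, 148, 146, 175, 185, 80, 195, 174, 113, 143, 58, 67]
240 [150, 151, 151, 148, 145, 150, 114, 88, 93, 218, 219, 189, 145, 152, 186, 189, 187, 188, 190, 184, 183, 187, 186, 148, 162, 183, 216, 195, 93, 141, 147, 151, 90, 60, 98]
260 [154, 145, 150, 150, 148, 148, 147, 151, 93, 218, 221, 226, 144, 149, 192, 188, 222, 219, 219, 217, 214, 217, 216, 173, 173, 218, 170, 217, 92, 139, 148, 88, 54, 88, 116]
280 [146, 149, 148, 146, 146, 146, 147, 148, 92, 218, 166, 163, 173, 180, 226, 220, 220, 220, 218, 216, 216, 215, 216, 172, 171, 172, 193, 138, 113, 146, 91, 54, 74, 111, 143]
```

View pics/w12.png

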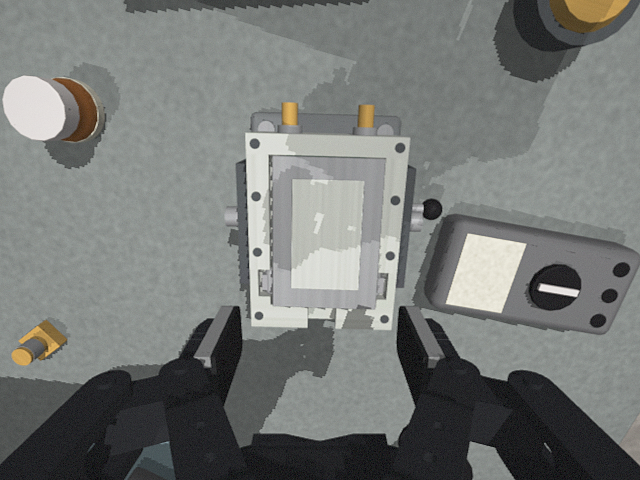

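The view shows the cover proud at the slotted end (rows 290–305), edges at x≈273 and 376. Pad mid-line is at 319, so the cover is 2.5 mm right and about 1.4° turned. I correct and feel down to the rim.

Call:
{"name": "send_rows", "arguments": {
  "plan": [
    [[0.034, 0, 0.02], [0, 0.0039, 0]],
    [[0, 0.1, 0], [0, 0, 0]],
    [[0, 0.13, 0], [0, 0, 0]],
    [[0, 0.08, 0], [0, 0, 0]],
    [[0, 0, 0], [0, 0, 0]],
    [[0, 0, 0], [0, 0, 0]]
  ]
}}

```text
time: 32.8
eef_pos: [0.6024, 0.1, 0.1115]
tcp_rot: [0.554, -0.441, 0.44, -0.553]
contact_force: [0.5, -0.7, 0.7]
opening: 0.749
```

Call:
{"name": "send_rows", "arguments": {
  "plan": [
    [[0, 0.03, 0], [0, 0, 0]],
    [[0, 0.02, 0], [0, 0, 0]],
    [[0, 0, 0], [0, 0, 0]]
  ]
}}

```text
time: 33.1
eef_pos: [0.6028, 0.1003, 0.1062]
tcp_rot: [0.553, -0.44, 0.44, -0.553]
contact_force: [1.0, -0.4, 0.2]
opening: 0.748
```

Call:
{"name": "send_rows", "arguments": {
  "plan": [
    [[0, 0.015, 0], [0, 0, 0]],
    [[0, 0, 0], [0, 0, 0]]
  ]
}}

```text
time: 33.3
eef_pos: [0.6027, 0.1002, 0.1043]
tcp_rot: [0.553, -0.44, 0.44, -0.553]
contact_force: [-1.1, 0.4, 0.4]
opening: 0.75
```

Call:
{"name": "send_rows", "arguments": {
  "plan": [
    [[0, 0.015, 0], [0, 0, 0]],
    [[0, 0, 0], [0, 0, 0]]
  ]
}}

```text
time: 33.5
eef_pos: [0.6027, 0.1002, 0.1024]
tcp_rot: [0.553, -0.44, 0.44, -0.553]
contact_force: [0.1, -0.2, 0.4]
opening: 0.751
```

Call:
{"name": "send_rows", "arguments": {
  "plan": [
    [[0, 0.015, 0], [0, 0, 0]],
    [[0, 0, 0], [0, 0, 0]],
    [[0, 0.015, 0], [0, 0, 0]],
    [[0, 0, 0], [0, 0, 0]]
  ]
}}

```text
time: 33.9
eef_pos: [0.6027, 0.1002, 0.0988]
tcp_rot: [0.553, -0.44, 0.44, -0.553]
contact_force: [0.4, -0.2, -0.3]
opening: 0.752
```

Call:
{"name": "send_rows", "arguments": {
  "plan": [
    [[0, 0.012, 0], [0, 0, 0]],
    [[0, 0, 0], [0, 0, 0]]
  ]
}}

```text
time: 34.1
eef_pos: [0.6027, 0.1002, 0.0974]
tcp_rot: [0.553, -0.44, 0.44, -0.553]
contact_force: [0.2, -0.3, 0.1]
opening: 0.749
```

Call:
{"name": "send_rows", "arguments": {
  "plan": [
    [[0, 0.012, 0], [0, 0, 0]],
    [[0, 0, 0], [0, 0, 0]]
  ]
}}

```text
time: 34.3
eef_pos: [0.6027, 0.1002, 0.0959]
tcp_rot: [0.553, -0.44, 0.44, -0.553]
contact_force: [0.0, -0.0, 0.3]
opening: 0.751
```

Call:
{"name": "send_rows", "arguments": {
  "plan": [
    [[0, 0.012, 0], [0, 0, 0]],
    [[0, 0, 0], [0, 0, 0]]
  ]
}}

```text
time: 34.5
eef_pos: [0.6027, 0.1002, 0.0945]
tcp_rot: [0.553, -0.44, 0.44, -0.553]
contact_force: [0.2, 0.6, 0.4]
opening: 0.751
```

Call:
{"name": "send_rows", "arguments": {
  "plan": [
    [[0, 0.01, 0], [0, 0, 0]],
    [[0, 0, 0], [0, 0, 0]]
  ]
}}

```text
time: 34.7
eef_pos: [0.603, 0.1002, 0.0939]
tcp_rot: [-0.553, 0.44, -0.44, 0.553]
contact_force: [-1.5, -0.1, 2.5]
opening: 0.745
```

Call:
{"name": "send_rows", "arguments": {
  "plan": [
    [[0, 0.01, 0], [0, 0, 0]],
    [[0, 0, 0], [0, 0, 0]]
  ]
}}

```text
time: 34.9
eef_pos: [0.6031, 0.1002, 0.0938]
tcp_rot: [0.553, -0.44, 0.44, -0.553]
contact_force: [-3.6, -0.4, 6.3]
opening: 0.749
```

Call:
{"name": "send_rows", "arguments": {
  "plan": [
    [[0, 0.01, 0], [0, 0, 0]],
    [[0, 0, 0], [0, 0, 0]]
  ]
}}

```text
time: 35.1
eef_pos: [0.6031, 0.1002, 0.0938]
tcp_rot: [0.553, -0.44, 0.44, -0.553]
contact_force: [-6.6, 0.2, 11.4]
opening: 0.75
```

Call:
{"name": "send_rows", "arguments": {
  "plan": [
    [[0, -0.0425, 0], [0, 0, 0]],
    [[0, 0, 0], [0, 0, 0]],
    [[0, 0, 0], [0, 0, 0]]
  ]
}}

```text
time: 35.4
eef_pos: [0.6027, 0.1002, 0.0959]
tcp_rot: [0.553, -0.44, 0.44, -0.553]
contact_force: [-0.0, 0.4, 0.1]
opening: 0.753
```

Call:
{"name": "send_rows", "arguments": {
  "plan": [
    [[0, 0, 0], [0, 0, 0]],
    [[0, 0, 0], [0, 0, 0]],
    [[0, 0, 0], [0, 0, 0]],
    [[0, 0, 0], [0, 0, 0]]
  ],
  "gripper": 1,
  "grip_force": 40
}}

```text
time: 35.8
eef_pos: [0.6022, 0.1, 0.096]
tcp_rot: [0.554, -0.441, 0.44, -0.553]
contact_force: [-3.5, -0.4, 3.3]
opening: 0.636
```

The jaws stopped on the cover (0.636 is about 55 mm). Firmer grip and a slow lift.

Call:
{"name": "send_rows", "arguments": {
  "plan": [
    [[0, 0, 0], [0, 0, 0]],
    [[0, 0, 0], [0, 0, 0]],
    [[0, -0.01, 0], [0, 0, 0]],
    [[0, -0.02, 0], [0, 0, 0]],
    [[0, -0.03, 0], [0, 0, 0]],
    [[0, -0.04, 0], [0, 0, 0]],
    [[0, -0.05, 0], [0, 0, 0]],
    [[0, 0, 0], [0, 0, 0]]
  ],
  "grip_force": 80
}}

```text
time: 36.6
eef_pos: [0.6043, 0.1003, 0.1161]
tcp_rot: [-0.552, 0.439, -0.441, 0.554]
contact_force: [-0.1, 0.3, -0.8]
opening: 0.619
```

```bash
python3 - <<'E'
from h import *
np.set_printoptions(precision=4,suppress=True)
s=get_state(); print(s["eef_pos"],s["opening"],s["contact_force"],s["wrist_torque"])
im,C=wrist("w13"); g=cv2.cvtColor(im,6)
a=cv2.cvtColor(cv2.imread("pics/w12.png"),6)
for v in range(30,310,20): print(v,[int(t) for t in g[v-1:v+2].mean(0)[230:420:8]])
E
```

```text
[0.6043 0.1003 0.1161] 0.6194441016363408 [-0.1068  0.3182 -0.7912] [-0.0008 -0.0002  0.0102]
30 [146, 141, 120, 126, 119, 121, 122, 125, 122, 122, 122, 121, 119, 125, 121, 127, 122, 119, 122, 121, 120, 116, 122, 125]
50 [139, 139, 144, 143, 143, 145, 145, 135, 144, 121, 125, 121, 121, 120, 124, 119, 126, 117, 126, 119, 122, 122, 123, 124]
70 [140, 145, 141, 143, 140, 141, 139, 148, 142, 138, 118, 119, 121, 118, 125, 122, 126, 126, 123, 118, 117, 119, 122, 125]
90 [150, 145, 142, 147, 142, 149, 140, 145, 127, 122, 125, 126, 123, 119, 123, 113, 163, 117, 122, 127, 124, 125, 122, 120]
110 [108, 132, 126, 136, 149, 170, 124, 116, 115, 108, 117, 107, 117, 110, 115, 113, 158, 112, 115, 117, 116, 108, 126, 125]
130 [221, 219, 219, 220, 186, 187, 186, 188, 187, 189, 189, 191, 189, 186, 188, 189, 188, 187, 187, 187, 187, 82, 188, 125]
150 [221, 217, 115, 133, 81, 45, 44, 61, 46, 47, 43, 46, 46, 43, 40, 48, 48, 80, 96, 175, 184, 189, 183, 126]
170 [222, 218, 149, 151, 148, 148, 144, 147, 147, 147, 151, 146, 147, 148, 150, 152, 155, 153, 155, 152, 154, 190, 173, 77]
190 [223, 219, 148, 151, 152, 167, 185, 190, 189, 189, 190, 191, 189, 193, 186, 192, 193, 207, 155, 151, 153, 187, 84, 76]
210 [222, 221, 168, 146, 149, 136, 186, 189, 187, 189, 189, 190, 189, 191, 186, 192, 192, 171, 154, 152, 151, 186, 78, 104]
230 [218, 215, 133, 147, 174, 169, 218, 186, 186, 188, 191, 188, 187, 192, 188, 190, 190, 171, 156, 149, 151, 184, 81, 114]
250 [216, 224, 144, 148, 151, 148, 182, 186, 187, 187, 191, 190, 188, 190, 189, 188, 189, 138, 155, 148, 145, 184, 80, 141]
270 [221, 227, 148, 147, 151, 147, 187, 186, 186, 188, 191, 187, 187, 189, 186, 185, 187, 144, 154, 149, 135, 186, 78, 140]
290 [216, 157, 119, 145, 147, 144, 194, 184, 186, 186, 187, 186, 186, 188, 189, 185, 185, 148, 149, 147, 161, 144, 87, 146]
```

The far edge now has the dark recess beyond it, so the cover came up with the jaws. I measure its pitch from its width along its length.

Call:
{"name": "send_rows", "arguments": {
  "plan": [
    [[0, -0.15, 0], [0, 0, 0]],
    [[0, -0.2, 0], [0, 0, 0]],
    [[0, -0.1, 0], [0, 0, 0]],
    [[0, 0, 0], [0, 0, 0]],
    [[0, 0, 0], [0, 0, 0]],
    [[0, 0, 0], [0, 0, 0]]
  ]
}}

```text
time: 37.25
eef_pos: [0.6019, 0.1002, 0.1666]
tcp_rot: [0.554, -0.441, 0.44, -0.553]
contact_force: [0.3, 0.3, -1.7]
opening: 0.619
```

```bash
python3 - <<'E'
from h import *
np.set_printoptions(precision=4,suppress=True)
s=get_state(); print(s["eef_pos"],s["opening"],s["contact_force"],R.from_quat(s["tcp_rot"]).as_matrix()[2])
im,C=wrist("w14"); g=cv2.GaussianBlur(cv2.cvtColor(im,6),(3,3),0).astype(int)
sc=read_camera("scene")["img"]; cv2.imwrite("pics/s14.png",sc)
for v in range(140,310,10):
    r=g[v]; d=np.abs(np.diff(r[::1],1)); e=[int(x) for x in np.nonzero(d>14)[0] if 225<x<415]
    print(v,e)
print("col",[int(t) for t in g[130:310:4,320]])
E
```

```text
[0.6019 0.1002 0.1666] 0.6186035508845408 [ 0.2669  0.264  -1.7481] [-0.0006 -1.     -0.0025]
140 [242, 243, 391, 392]
150 [239, 240, 242, 243, 244, 263, 264, 265, 266, 273, 274, 275, 280, 281, 354, 359, 360, 361, 367, 368, 370, 371, 390, 391]
160 [234, 235, 241, 242, 394, 395, 400, 401]
170 [234, 235, 242, 243, 393, 394, 395, 399, 400]
180 [235, 236, 242, 243, 393, 394, 399]
190 [236, 237, 243, 244, 269, 270, 366, 367, 393, 394, 398, 399, 411, 412, 413]
200 [236, 237, 238, 243, 244, 269, 270, 366, 367, 392, 393, 397, 398, 409, 410, 411, 412]
210 [237, 238, 244, 245, 270, 271, 365, 366, 392, 393, 397]
220 [230, 231, 241, 244, 245, 246, 270, 271, 365, 366, 391, 392, 393, 396, 397]
230 [228, 229, 230, 241, 242, 244, 245, 246, 270, 271, 365, 366, 391, 392, 395, 396]
240 [238, 239, 242, 243, 245, 246, 272, 287, 365, 390, 391, 392, 394, 395, 396]
250 [240, 245, 246, 247, 271, 272, 364, 365, 390, 391, 394, 395, 412, 413]
260 [240, 241, 244, 246, 247, 271, 272, 364, 365, 389, 390, 391, 393, 394, 410, 411]
270 [240, 241, 247, 248, 272, 273, 364, 365, 407, 408]
280 [242, 243, 247, 248, 272, 273, 363, 364, 405, 406]
290 [244, 245, 248, 249, 272, 273, 363, 364, 410, 411, 414]
300 [244, 245, 248, 249, 273, 274, 363, 364]
col [192, 190, 191, 138, 50, 49, 150, 148, 149, 150, 148, 148, 148, 147, 191, 191, 190, 191, 190, 191, 190, 192, 191, 190, 191, 191, 190, 190, 191, 190, 191, 191, 190, 191, 190, 190, 191, 190, 189, 190, 188, 189, 190, 188, 189]
```

Cover pitch from width versus row is about 4.5° (far end low). I'll level it with the tool and carry it to the tray.

```bash
python3 - <<'E'
from h import *
s=get_state(); R0=R.from_quat(s["tcp_rot"]); a=-R0.as_matrix()[:,0]; print("A'",a, np.degrees(np.arctan2(a[1],a[0])))
c=np.mean([top(u,v,.024) for u,v in[(139,214),(202,201),(219,268),(160,289)]],0); t=c-.028*a; t[2]=s["eef_pos"][2]; print(t); move(t,R0)
# refine tray centre by black mask in the first top picture
im=cv2.imread("pics/top0.png"); m=(im.max(2)<45).astype(np.uint8)[190:300,130:230]; n,l,st,ce=cv2.connectedComponentsWithStats(m); k=1+np.argmax(st[1:,4]); print(st[k],ce[k]+[130,190],top(*(ce[k]+[130,190]),.012))
E
```

```text
A' [-2.24452396e-01  9.74484872e-01  5.97322540e-04] 102.97068154742809
[0.50032721 0.28939416 0.1666754 ]
shift [-1.727  0.002 -0.472] turn [0. 0. 0.] of cur [0.602  0.1002 0.1667]
[   9   11   80   88 2779] [181.4015833  240.91111911] [0.49957773 0.31723944 0.012     ]
```

Call:
{"name": "send_rows", "arguments": {
  "plan": [
    [[-0.1, 0, -0.026], [0, 0, 0]],
    [[-0.2, 0, -0.053], [0, 0, 0]],
    [[-0.22, 0, -0.058], [0, 0, 0]],
    [[-0.22, 0, -0.058], [0, 0, 0]],
    [[-0.22, 0, -0.058], [0, 0, 0]],
    [[-0.22, 0, -0.058], [0, 0, 0]],
    [[-0.22, 0, -0.058], [0, 0, 0]],
    [[-0.2, 0, -0.053], [0, 0, 0]],
    [[-0.13, 0, -0.034], [0, 0, 0]],
    [[0, 0, 0], [0, 0, 0.004]],
    [[0, 0, 0], [0, 0, 0.004]],
    [[0, 0, 0], [0, 0, 0.004]]
  ]
}}

```text
time: 38.55
eef_pos: [0.5033, 0.2895, 0.1682]
tcp_rot: [-0.536, 0.462, -0.419, 0.57]
contact_force: [-0.6, -0.3, -0.5]
opening: 0.618
```

Call:
{"name": "send_rows", "arguments": {
  "plan": [
    [[-0.005, 0.1, 0], [0, 0, 0]],
    [[-0.008, 0.2, 0], [0, 0, 0]],
    [[-0.01, 0.25, 0], [0, 0, 0]],
    [[-0.01, 0.25, 0], [0, 0, 0]],
    [[-0.01, 0.2, 0], [0, 0, 0]],
    [[-0.008, 0.15, 0], [0, 0, 0]],
    [[0, 0, 0], [0, 0, 0]],
    [[0, 0, 0], [0, 0, 0]]
  ]
}}

```text
time: 39.35
eef_pos: [0.4992, 0.3057, 0.0306]
tcp_rot: [-0.536, 0.461, -0.419, 0.569]
contact_force: [-0.3, -0.3, 0.2]
opening: 0.62
```

```bash
python3 - <<'E'
from h import *
np.set_printoptions(precision=4,suppress=True)
s=get_state(); print(s["eef_pos"],s["opening"],s["contact_force"],R.from_quat(s["tcp_rot"]).as_matrix())
im,C=wrist("w15"); g=cv2.GaussianBlur(cv2.cvtColor(im,6),(3,3),0).astype(int)
Z=[]
for v in range(150,270,10):
    e=np.nonzero(g[v,200:440]>100)[0]+200; l,r=e.min(),e.max(); z=C["f"]*.056/(r-l+1); y=(v-C["cy"])/C["f"]*z
    Z.append((.9512*y+.3085*z-.0786,-.3085*y+.9512*z-.1509)); print(v,l,r,np.array(Z[-1]))
k=np.polyfit(*np.array(Z).T,1); print("pitch in tool deg (neg: far end low)",np.degrees(np.arctan(k[0])),k)
E
```

```text
[0.4992 0.3057 0.0306] 0.6195022583996015 [-0.2674 -0.2949  0.1599] [[ 0.2228 -0.0179  0.9747]
 [-0.972   0.073   0.2235]
 [-0.0752 -0.9972 -0.0011]]Traceback (most recent call last):
  File "<stdin>", line 7, in <module>
    return umr_minimum(a, axis, None, out, keepdims, initial, where)
ValueError: zero-size array to reduction operation minimum which has no identity
```

```bash
python3 - <<'E'
from h import *
g=cv2.GaussianBlur(cv2.cvtColor(cv2.imread("pics/w15.png"),6),(3,3),0).astype(int)
for v in range(120,310,10):
    d=np.diff(g[v]); print(v,[(int(x),int(d[x])) for x in range(200,440) if abs(d[x])>10 and abs(d[x])>=max(abs(d[x-2:x+3]))], g[v,320])
E
```

```text
120 [] 39
130 [] 40
140 [] 56
150 [] 54
160 [(241, 64), (395, -66)] 194
170 [(242, 65), (394, -61)] 193
180 [(242, 64), (394, -67)] 193
190 [(243, 63), (269, 21), (367, -21), (394, -65)] 235
200 [(243, 65), (269, 19), (367, -15), (393, -66)] 234
210 [(244, 70), (270, 18), (366, -17), (393, -69)] 234
220 [(244, 70), (270, 19), (365, -19), (366, -19), (392, -63)] 234
230 [(245, 61), (270, 20), (366, -18), (392, -71)] 235
240 [(245, 64), (271, 19), (365, -16), (391, -62)] 234
250 [(246, 64), (271, 20), (365, -19), (391, -71)] 235
260 [(246, 62), (271, 21), (365, -22), (390, -63)] 235
270 [(247, 61), (272, 19), (364, -15), (365, -15), (390, -67)] 235
280 [(247, 64), (272, 19), (364, -18), (389, -60)] 234
290 [(248, 63), (272, 23), (363, -20), (364, -20), (389, -63)] 235
300 [(248, 58), (273, 19), (364, -21), (389, -64)] 234
```

Call:
{"name": "send_rows", "arguments": {
  "plan": [
    [[0.06, 0.004, 0], [0, 0, 0]],
    [[0.07, 0.005, 0], [0, 0, 0]],
    [[0, 0, 0], [0, 0, 0]],
    [[0, 0, 0], [0, 0, 0]]
  ]
}}

```text
time: 39.8
eef_pos: [0.5031, 0.2908, 0.0293]
tcp_rot: [-0.536, 0.461, -0.42, 0.57]
contact_force: [0.8, 0.2, -0.1]
opening: 0.619
```

Call:
{"name": "send_rows", "arguments": {
  "plan": [
    [[0.0075, 0.1, 0], [0, 0, 0]],
    [[0.006, 0.08, 0], [0, 0, 0]],
    [[0.003, 0.04, 0], [0, 0, 0]],
    [[0.0015, 0.02, 0], [0, 0, 0]],
    [[0, 0, 0], [0, 0, 0]],
    [[0, 0, 0], [0, 0, 0]]
  ]
}}

```text
time: 40.4
eef_pos: [0.5028, 0.2913, 0.0]
tcp_rot: [-0.536, 0.461, -0.419, 0.57]
contact_force: [-0.6, -0.4, 0.3]
opening: 0.621
```

Call:
{"name": "send_rows", "arguments": {
  "plan": [
    [[0.001, 0.015, 0], [0, 0, 0]],
    [[0, 0, 0], [0, 0, 0]],
    [[0, 0, 0], [0, 0, 0]]
  ]
}}

```text
time: 40.7
eef_pos: [0.5028, 0.2913, -0.0017]
tcp_rot: [-0.536, 0.461, -0.419, 0.57]
contact_force: [-1.1, -0.1, -0.4]
opening: 0.62
```

Call:
{"name": "send_rows", "arguments": {
  "plan": [
    [[0.001, 0.012, 0], [0, 0, 0]],
    [[0, 0, 0], [0, 0, 0]],
    [[0, 0, 0], [0, 0, 0]]
  ]
}}

```text
time: 41.0
eef_pos: [0.5026, 0.2912, -0.0033]
tcp_rot: [-0.536, 0.461, -0.419, 0.569]
contact_force: [-0.5, -0.1, -1.1]
opening: 0.619
```

Call:
{"name": "send_rows", "arguments": {
  "plan": [
    [[0.001, 0.01, 0], [0, 0, 0]],
    [[0, 0, 0], [0, 0, 0]],
    [[0, 0, 0], [0, 0, 0]]
  ]
}}

```text
time: 41.3
eef_pos: [0.5026, 0.2912, -0.0046]
tcp_rot: [-0.536, 0.461, -0.419, 0.569]
contact_force: [0.5, 0.2, -0.9]
opening: 0.617
```

Call:
{"name": "send_rows", "arguments": {
  "plan": [
    [[0.001, 0.01, 0], [0, 0, 0]],
    [[0, 0, 0], [0, 0, 0]],
    [[0, 0, 0], [0, 0, 0]]
  ]
}}

```text
time: 41.6
eef_pos: [0.5026, 0.2911, -0.0058]
tcp_rot: [-0.536, 0.461, -0.419, 0.569]
contact_force: [0.3, -0.5, -1.3]
opening: 0.618
```

Call:
{"name": "send_rows", "arguments": {
  "plan": [
    [[0.001, 0.01, 0], [0, 0, 0]],
    [[0, 0, 0], [0, 0, 0]],
    [[0, 0, 0], [0, 0, 0]]
  ]
}}

```text
time: 41.9
eef_pos: [0.5026, 0.2911, -0.007]
tcp_rot: [-0.536, 0.461, -0.419, 0.569]
contact_force: [-0.3, -0.0, -1.4]
opening: 0.618
```

Call:
{"name": "send_rows", "arguments": {
  "plan": [
    [[0.001, 0.01, 0], [0, 0, 0]],
    [[0, 0, 0], [0, 0, 0]],
    [[0, 0, 0], [0, 0, 0]]
  ]
}}

```text
time: 42.2
eef_pos: [0.5029, 0.2912, -0.0079]
tcp_rot: [-0.536, 0.461, -0.419, 0.57]
contact_force: [-0.1, -0.4, 0.3]
opening: 0.619
```

Call:
{"name": "send_rows", "arguments": {
  "plan": [
    [[0.001, 0.008, 0], [0, 0, 0]],
    [[0, 0, 0], [0, 0, 0]],
    [[0, 0, 0], [0, 0, 0]]
  ]
}}

```text
time: 42.5
eef_pos: [0.5029, 0.2912, -0.008]
tcp_rot: [-0.536, 0.461, -0.419, 0.569]
contact_force: [-2.2, -0.8, 5.6]
opening: 0.62
```

Floor contact is felt at TCP z≈-0.008. I release and retreat.

Call:
{"name": "send_rows", "arguments": {
  "plan": [
    [[0, 0, 0], [0, 0, 0]],
    [[0, 0, 0], [0, 0, 0]],
    [[0, 0, 0], [0, 0, 0]],
    [[-0.0, -0.1, 0], [0, 0, 0]],
    [[-0.01, -0.2, 0], [0, 0, 0]],
    [[-0.02, -0.35, 0], [0, 0, 0]],
    [[-0.02, -0.35, 0], [0, 0, 0]],
    [[-0.02, -0.35, 0], [0, 0, 0]],
    [[0, 0, 0], [0, 0, 0]],
    [[0, 0, 0], [0, 0, 0]]
  ],
  "gripper": 0.25
}}

```text
time: 43.5
eef_pos: [0.5045, 0.2876, 0.1555]
tcp_rot: [-0.535, 0.46, -0.42, 0.571]
contact_force: [0.5, -0.0, -0.2]
opening: 0.746
```

```bash
python3 - <<'E'
from h import *
np.set_printoptions(precision=4,suppress=True)
s=get_state(); print(s["time"],s["eef_pos"],s["opening"],s["contact_force"])
im,C=wrist("w16"); t=read_camera("top")["img"]; sc=read_camera("scene")["img"]; cv2.imwrite("pics/t16.png",t); cv2.imwrite("pics/s16.png",sc)
m=(cv2.cvtColor(im,6)>110).astype(np.uint8)*255
for c in cv2.findContours(m[:330,150:500],0,2)[0]:
    if cv2.contourArea(c)>3000:
        r=cv2.minAreaRect(c+np.array([150,0])); P=np.array([ray(*p,.010,**C) for p in cv2.boxPoints(r)]); print("bright in wrist",r,P.mean(0),np.linalg.norm(P[0]-P[1]),np.linalg.norm(P[1]-P[2]))
t0=cv2.imread("pics/top0.png"); d=(np.abs(t.astype(int)-t0).max(2)>60).astype(np.uint8)
n,l,st,ce=cv2.connectedComponentsWithStats(d)
for k in range(1,n):
    if st[k,4]>60: print("top changed",st[k],ce[k])
# patch shifts of bystanders
for nme,u,v in [("screwdriver",421,213),("reel",361,131),("jar",257,286),("meter",275,127),("cleaner",193,147),("adapter",349,294),("bar",470,235)]:
    h=26; a=t0[v-h:v+h,u-h:u+h]; b=t[v-h-12:v+h+12,u-h-12:u+h+12]; r=cv2.minMaxLoc(cv2.matchTemplate(b,a,5)); print(nme,round(r[1],3),np.array(r[3])-12)
# held bar direction on mat
w=t[150:300,430:520]; m=((w.max(2)<60)).astype(np.uint8); n,l,st,ce=cv2.connectedComponentsWithStats(m); k=1+np.argmax(st[1:,4]); print("handle px",st[k]+[430,150,0,0,0],top(*(ce[k]+[430,150]),.017))
E
```

```text
43.5 [0.5045 0.2876 0.1555] 0.7459914787397002 [ 0.5221 -0.0015 -0.181 ]
bright in wrist ((324.5, 164.5), (329.0, 349.0), 90.0) [0.4989 0.3331 0.01  ] 0.2494519013344393 0.2581357791241092
top changed [   74   154   144   326 26064] [140.7321 352.9923]
top changed [242 174  43  33 829] [262.7805 189.9602]
top changed [463 183  20 100 794] [472.3426 238.3967]
top changed [ 232  221  133   94 5986] [302.643 270.352]
top changed [187 227  14  26 275] [193.2109 239.6691]
top changed [ 89 270  16  70 341] [ 95.8622 307.2317]
top changed [  274   361   366   119 25993] [465.4743 427.3602]
top changed [145 383  26  21 272] [155.2059 392.5147]
top changed [279 431  15  15  68] [284.5441 439.3676]
top changed [292 455  31  25 425] [304.5976 468.2682]
top changed [306 475  34   5  95] [322.7684 477.2632]
screwdriver 0.998 [0 0]
reel 0.998 [0 0]
jar 0.519 [0 0]
meter 0.998 [0 0]
cleaner 0.845 [0 0]
adapter 0.303 [0 0]
bar 0.987 [ 4 -2]
handle px [469 216  13  65 522] [ 0.4883 -0.3433  0.017 ]
```

```bash
python3 - <<'E'
from h import *
np.set_printoptions(precision=4,suppress=True)
s=get_state(); im=cv2.imread("pics/w16.png"); W=np.eye(4); W[:3,:3]=R.from_quat(s["tcp_rot"]).as_matrix(); W[:3,3]=s["eef_pos"]; c=read_camera("wrist"); C=dict(f=c["fx"],cx=c["cx"],cy=c["cy"],T=W@c["mount"])
g=cv2.cvtColor(c["img"],6); print([int(v) for v in g[60:330:10,320]])
for th in (80,165):
    m=(g>th).astype(np.uint8)[:,240:400]; n,l,st,ce=cv2.connectedComponentsWithStats(m); k=l[230,80]
    if k:
        cc=cv2.findContours((l==k).astype(np.uint8),0,2)[0]; r=cv2.minAreaRect(np.vstack(cc)+np.array([240,0])); P=np.array([ray(*p,.010,**C) for p in cv2.boxPoints(r)]); print(th,r,P,np.linalg.norm(P[0]-P[1]),np.linalg.norm(P[1]-P[2]))
m=(g<60).astype(np.uint8); 
for v in (120,230): print(v,''.join('#' if x<60 else '+' if x<165 else '.' for x in g[v,100:540:6]))
E
```

```text
[180, 191, 179, 181, 42, 35, 60, 55, 61, 177, 235, 247, 247, 247, 247, 247, 247, 247, 231, 39, 60, 39, 44, 212, 209, 208, 194]
80 ((322.0, 198.0), (100.0, 72.0), 90.0) [[0.4607 0.3502 0.01  ]
 [0.5146 0.3626 0.01  ]
 [0.5344 0.2859 0.01  ]
 [0.477  0.2726 0.01  ]] 0.0553148376808106 0.07924384424397216
165 ((321.5, 197.5), (99.0, 71.0), 90.0) [[0.4607 0.3502 0.01  ]
 [0.5139 0.3624 0.01  ]
 [0.5333 0.2865 0.01  ]
 [0.4768 0.2734 0.01  ]] 0.05454701201076116 0.0783998868222347
120 ................+############+#+#+#+++++#++++++++##+###+..................
230 ...................###+++++++++#...........++++##+#+###...................
```

```bash
python3 - <<'E'
from h import *
a0=cv2.imread("pics/scene0.png"); b0=cv2.imread("pics/s16.png")
for n,u,v in [("jar",355,216),("adapter",271,246),("cleaner",507,281)]:
    h=14; a=a0[v-h:v+h,u-h:u+h]; b=b0[v-h-12:v+h+12,u-h-12:u+h+12]; r=cv2.minMaxLoc(cv2.matchTemplate(b,a,5)); print(n,round(r[1],3),np.array(r[3])-12)
s=get_state(); print(s["time"],s["contact_force"],s["opening"]); sign_off()
E
```

```text
jar 0.918 [0 0]
adapter 0.5 [0 0]
cleaner 1.0 [0 0]
43.7 [-0.47254939  0.57883803  0.24768109] 0.7502287266419982
the job is handed in; nothing more can be done
```

The job is handed in at 43.7 s of the allowed 69 s; no verdict was reported. I pried the cover up out of its catches, laid the bar back on the mat, and laid the cover in the black tray.

**What the last checks showed**
- **Prying:** the bar lifted the cover's slotted edge about 5 mm and it stayed up after I withdrew the bar. I judged this from scene-camera profiles and the handle force falling to zero, not from a direct height reading. The handle force never read above about 5 N, while I had expected about 12 N. The required 4 N on cover and housing was not measured directly.
- **Cover:** it measures 55 x 79 mm in the wrist picture at floor height, so it lies flat. Its centre is at about (0.497, 0.318) m, near the tray's middle.
- **Bar:** it lies on the mat with its balance point at about (0.52, -0.345) m.
- **Bystanders:** matching against the first pictures showed no shift for the screwdriver, reel, meter, cleaner and jar. The adapter's match was poor (0.3 in the top view, 0.5 in the scene view), so that check is weak; I did not see the arm come near it.
- **Robot:** the gripper is open and clear, and the force reading is about zero.

**What disagreed**
- The fingertips turned out to sit about 8 to 16 mm behind the reported TCP, depending on the opening, instead of 14 mm ahead. My first attempts at the handle therefore closed above it and nudged the bar about 8 mm on the mat. I found the correct height by feeling for contact.

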